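Lower a wedged-up breadboard and clip it down

TASK

The hinged black breadboard is propped up by an orange wedge. Grip the wedge by its block and work it straight back out from under the board in small, slow tugs, so that the board sinks onto its rails instead of slamming and is never levered up, and lay the wedge flat in the grey tray. Then take the blue spring clip and push it down over the round steel bar until its arms snap past the bar, with its tongue over the board's edge; leave the other things on the worktop where they are.

Things in the scene. Friction and masses are not known exactly. Their poses are not given: they have to be found in the camera images.
- fixture: fixed aluminium frame with a hinged board. Origin on the worktop (z=0) below the middle of the board's free edge; +x level from this edge to the hinge, +y along the edge, z up. The wedge lies under the free edge, entered from -x at y about +32 mm; the clip bar is in front of the edge at y=-32. Rails under the board at |y| 56 to 65. A lens mount 62 mm tall stands on the board near the hinge.
- board (a joint): hinge of the black breadboard (170 mm hinge to free edge, 130 wide, 12 thick, about 2 kg): 0 = down on its rails (underside 12 mm, top 24 mm above the worktop), grows as the free edge rises (rad); about 0.11 while the wedge props it. It falls freely when nothing supports it.
- clip_bar (a point): centre of the round steel bar: 16 mm diameter, level, along the fixture's y, 18 mm above the worktop, 22 mm in front of the board's free edge. 77 mm of it are bare, between two cheeks 28 mm tall. Axes as the fixture's: x to the hinge. Two stacked instruments (180 mm tall) stand close by on the far side, beyond x = 0.56 m from the robot and y > 0.28 m: bring the clip round their corner.
- wedge_grip (a point): centre of the grip block of the orange wedge (110 g): block 64 long (x), 28 wide (y), 40 mm tall, flat underside 20 mm below this point. +x to the thin tip: the taper falls from 40 mm at x=32 to 4.5 mm at x=142. At first about 80 mm of it is under the board. Drawing it along -x takes 5 to 10 N; after about 60 mm the board is down and it is loose, after 85 mm it is clear.
- wedge_tip (a point): middle of the wedge's thin tip, 2 mm above its underside; axes as the wedge's
- tray: shallow open grey tray fixed to the worktop, 70 x 200 x 14 mm outside (x, y, z), walls 3 mm, floor 3 mm. Origin at the centre of its underside; long side along its y. The wedge may lie in it either way round.
- clip_grip (a point): centre of the upright fin of the blue spring clip (140 g): fin 16 (x) by 44 (y) by 42 mm tall, from 26 to 68 mm above the clip's lowest point (this point: 47 above). +x to the tongue, y along the channel, z up. It stands upright on its arms on the 2 mm green mat. Below the fin: saddle 32 x 56 mm and tongue to x=51, both 18 to 26 mm above the lowest point.
- clip_seat (a point): where the bar's centre lies in the clip when home: 37.7 mm below clip_grip, 9.3 above the clip's lowest point; axes as the clip's. Sprung arms either side of the channel have lips 12 mm apart that open over the 16 mm bar: they meet it about 12 mm above home, and about 10 N straight down snaps them past, until the saddle sits on the bar.
- clip_tongue (a point): end of the clip's tongue, on its underside; home, it lies about 2 mm above the board
- sensor: bystander: round black power sensor puck, 51 x 66 x 18 mm, origin at the centre of its underside
- bottle: bystander: white dropper bottle with red cap, 40 mm diameter, 95 mm tall, origin at the centre of its underside
- torch: bystander: black pocket torch lying down, 25 x 104 x 25 mm, origin at the centre of its underside

How it is judged:
By the outcome, as a careful person would: the job done as asked, in the order asked, and still so for the second after the job is handed in, with the robot touching nothing.
It also fails if it takes over 64 s, if anything falls off the work surface, if the arm or the gripper's body presses on something with over 40 N, if the wrist force passes 120 N, or if a joint passes its speed limit or range.

ROBOT

A 7-joint arm with a two-finger parallel gripper is mounted at the origin on a cart in front of the work surface, level with it; the furniture and walls round the work are solid. World frame = base frame: x ahead of the robot, y to its left, z up, the work surface at z = 0. Lengths are in m, angles in rad, forces in N, time in s.
With the tool pointing down it reaches from about 0.425 to 0.875 m from the base axis. Payload 8.4 kg.
Tool frame: the origin (TCP) lies midway between the tips of the shut fingers; the grasp point (between the pads) lies 19 mm behind it; z points along the fingers, y is the direction in which the jaws open and shut (so a half turn about z gives the same grasp; the last joint's range is limited). The gripper opens to 85 mm and grips with 20 to 120 N. Pads are 22 mm wide; open, the fingers measure 114 mm over their backs; the gripper's body (76 mm by 85 mm) begins 54 mm behind the grasp point. The pads swing forward as they close: fully open they stand 13 mm farther back than shut.
Start: joints at [1.076, 0.333, 0.04, 1.465, -0.013, 1.343, -0.059], TCP at [0.251, -0.6, 0.231] pointing down, gripper open.
Joint ranges: [-2.58, 2.58], [-0.38, 2.09], [-1.3, 1.39], [0.25, 2.4], [-1.5, 4.64], [0.08, 2.09], [-2.65, 2.65]. Speed limits (rad/s): [2.22, 2.22, 2.79, 2.79, 3.14, 3.14, 3.14].

INTERFACE

Orientations are given as a unit quaternion [w, x, y, z].
In Python, from station import ctrl gives the robot as it stands.
- The arm moves only by the tool send_rows, never from a script. Its argument "targets" is a list of rows, each a list of 7 numbers: the turn, a rotation vector about the tool's x, y, z in rad, then the shift along the tool's x, y, z in m, then the closure, from 0 (fully open) to 1 (shut). A call has 1 to 10 rows; each row is the pose to reach, as a shift and turn from the pose commanded when the call began, along the tool's axes at that moment; what a row does not reach only later rows make up. A row lasts 1/8 s, in which the tool goes at most 62.5 mm and 10.7 degrees, less where a joint would pass 70% of its speed; a pose out of reach is approached as far as the arm can. A call with a gripper value outside its range is refused whole. The fingers move at their own pace and stop on an object; "newtons" is the grip in N (left out, the last holds). Time passes only in rows, so rows that repeat a pose let the fingers close. It gives the time, the measured TCP pose, the force and the opening at its end, in the units of the state.
- ctrl.get_obs(): the state, without advancing time (a new reading comes with each control period).
- ctrl.camera(name): name is "scene" or "top" or "wrist"; returns a dict with "frame" (480x640x3 uint8, red, green, blue), "vfov" (degrees; the focal length in pixels is half the picture's height over the tangent of half this angle, whatever the lens; pixels are square), "cx", "cy" (the principal point, pixels), "T" (4x4, takes a point from camera to world coordinates); the wrist camera has in their place "tool_from_camera" (4x4, takes a point from camera to tool coordinates, whose origin is the TCP and whose axes are the flange's). Camera axes: x right, y up, looking along -z (the intrinsics and any distortion apply to the point x, -y, -z); pixel columns grow to the right and rows downward; lengths in m; the calibration is good to about 2 mm. A picture is of the moment at which its call begins: read the wrist's pose just before it. There is no depth.
- ctrl.sign_off(): hands the job in, once; it reports no verdict.
The state is a dict: "clock": time; "joints": joint angles; "joint_vel": joint speeds; "effort": joint torques, N m; "tcp_pos": TCP position; "orientation": TCP orientation; "contact_force": force on the tool from outside, world axes, zero at the start; "ft_torque": the same for the moment, N m; "gripper_width": finger opening in m.
Only numpy, scipy, OpenCV 4.12 (cv2) and the standard library are available. Lean on these libraries where they do the work, as an engineer would, in place of code of your own. Each camera call takes 0.05 s, during which the arm holds its last target.

## Working session

There is one attempt and no reset: what is moved stays moved. The work goes in short steps, Python scripts to look and compute and a tool call to move; the robot and the scene stay as the last step left them, time stands still between calls to the robot, and variables do not carry over. Pictures are saved under pics/ and viewed, and the job is handed in when it is done.

Besides the shell and the picture viewer there is one more tool, called as name(argument=value, ...) on one line, values as JSON. send_rows: Moves the arm, as the interface text tells. Its arguments: {"type":"object","properties":{"targets":{"type":"array"},"newtons":{"type":"number"}},"required":["targets"]}

```bash
ls; mkdir -p pics
python3 - <<'E'
from station import ctrl
import cv2,numpy as np
o=ctrl.get_obs()
for k,v in o.items(): print(k,np.round(v,4))
for n in ["scene","top","wrist"]:
    c=ctrl.camera(n); cv2.imwrite(f"pics/{n}0.png",c["frame"][:,:,::-1])
    print(n,{k:(np.round(v,4).tolist() if not isinstance(v,str) else v) for k,v in c.items() if k!="frame"})
E
```

```text
pics
clock 0.0
joints [ 1.0758  0.3339  0.0399  1.4663 -0.0134  1.3433 -0.0585]
joint_vel [ 0.0015  0.0011 -0.0016  0.0013  0.0008  0.0001  0.0005]
effort [-1.00000e-04 -6.58552e+01  1.36550e+00 -4.05565e+01  1.69000e-02
  1.25000e-02  0.00000e+00]
tcp_pos [ 0.2504 -0.5993  0.2304]
orientation [-8.000e-04  9.805e-01  1.966e-01 -2.000e-04]
contact_force [ 0.085  -0.0162 -0.5235]
ft_torque [-0.031  -0.0412  0.0001]
gripper_width 0.0857
scene {'vfov': 56.1525, 'cx': 325.4618, 'cy': 236.4601, 'T': [[0.4896, 0.6115, -0.6216, 0.0623], [-0.8719, 0.3358, -0.3564, -0.0381], [-0.0091, 0.7165, 0.6976, 0.6523], [0.0, 0.0, 0.0, 1.0]]}
top {'vfov': 53.7869, 'cx': 317.5981, 'cy': 241.6018, 'T': [[0.0036, 0.9976, -0.0687, 0.5292], [-1.0, 0.0034, -0.0023, 0.2898], [-0.0021, 0.0687, 0.9976, 1.1469], [0.0, 0.0, 0.0, 1.0]]}
wrist {'vfov': 71.0682, 'cx': 316.8765, 'cy': 239.2719, 'tool_from_camera': [[0.0007, 0.9545, 0.2982, 0.0757], [1.0, -0.0006, -0.0004, 0.0012], [-0.0002, 0.2982, -0.9545, -0.1426], [0.0, 0.0, 0.0, 1.0]]}
```

View pics/scene0.png

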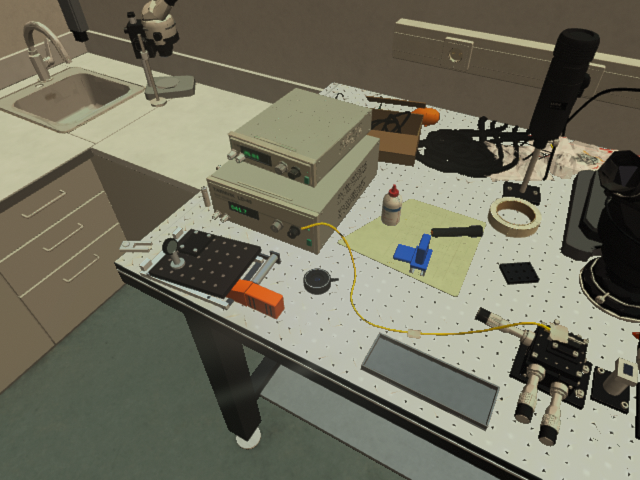

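View pics/top0.png

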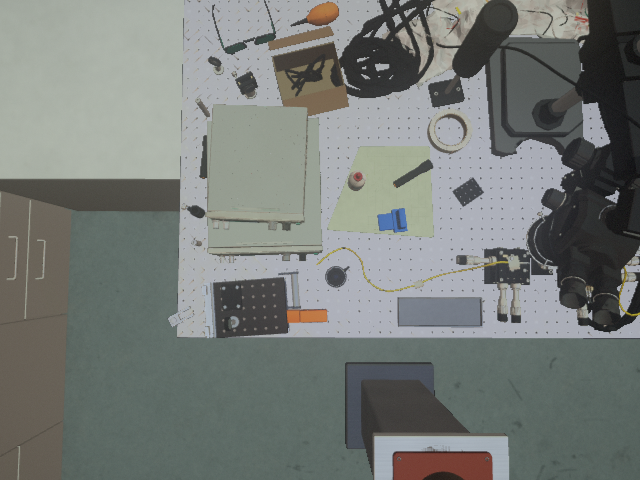

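The scene camera shows the board at (205,265) on the left, the wedge block at (262,297), the bar at (265,265), the clip at (415,252) and the tray at (430,378). In the top view the wedge is at (307,316), the clip at (395,219) and the tray at (440,311). I'll zoom in to measure.

```bash
cat > h.py <<'E'
import numpy as np,cv2
from scipy.spatial.transform import Rotation as R
def K(c):
    h,w=c["frame"].shape[:2]; f=h/2/np.tan(np.radians(c["vfov"])/2); return f
def Tcam(c,obs=None):
    if "T" in c: return np.array(c["T"])
    q=obs["orientation"]; T=np.eye(4); T[:3,:3]=R.from_quat([q[1],q[2],q[3],q[0]]).as_matrix(); T[:3,3]=obs["tcp_pos"]
    return T@np.array(c["tool_from_camera"])
def ray(c,u,v,z,obs=None):
    T=Tcam(c,obs); f=K(c); d=T[:3,:3]@np.array([(u-c["cx"])/f,-(v-c["cy"])/f,-1]); p=T[:3,3]
    return p+d*(z-p[2])/d[2]
def proj(c,P,obs=None):
    T=Tcam(c,obs); f=K(c); q=(np.atleast_2d(P)-T[:3,3])@T[:3,:3]
    return np.c_[c["cx"]+f*q[:,0]/-q[:,2], c["cy"]-f*q[:,1]/-q[:,2]]
def crop(fr,x,y,w,h,s,name):
    im=cv2.resize(fr[y:y+h,x:x+w],None,fx=s,fy=s,interpolation=cv2.INTER_CUBIC); cv2.imwrite(name,im[:,:,::-1])
E
python3 - <<'E'
from h import *
import cv2
t=cv2.imread("pics/top0.png")[:,:,::-1]; s=cv2.imread("pics/scene0.png")[:,:,::-1]
crop(t,190,260,160,90,5,"pics/t_fix.png"); crop(t,320,140,160,100,5,"pics/t_clip.png"); crop(t,380,280,120,60,6,"pics/t_tray.png")
crop(s,130,220,180,100,4.4,"pics/s_fix.png"); crop(s,350,190,160,110,5,"pics/s_clip.png")
E
```

```text
(no output)
```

View pics/t_fix.png

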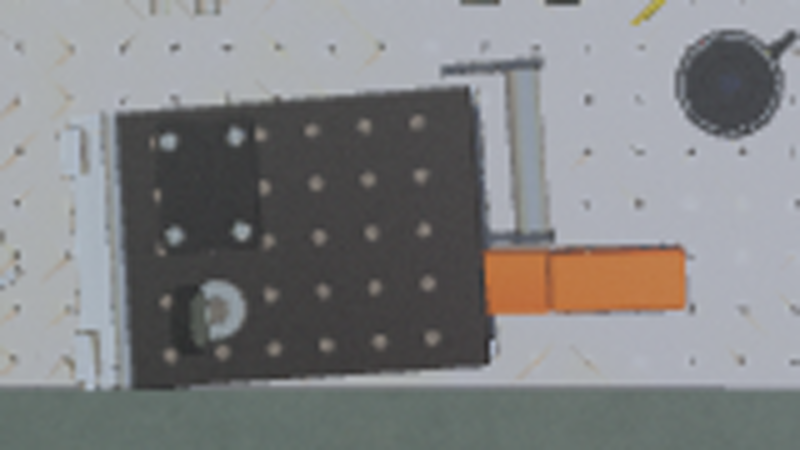

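View pics/t_clip.png

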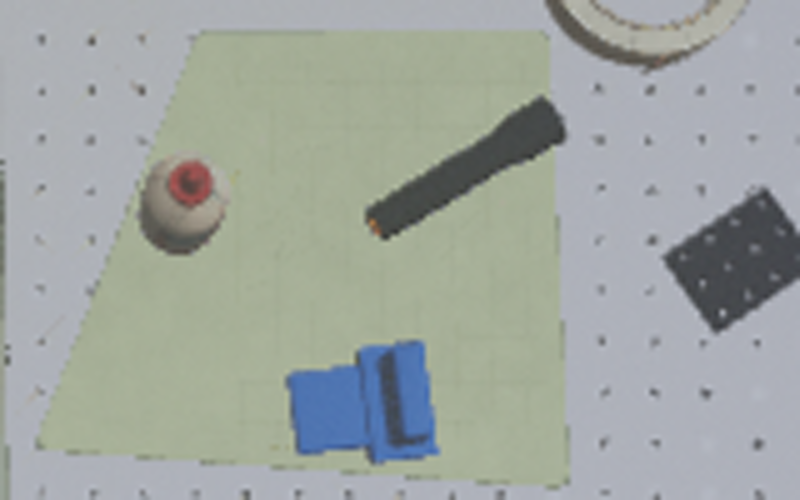

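View pics/t_tray.png

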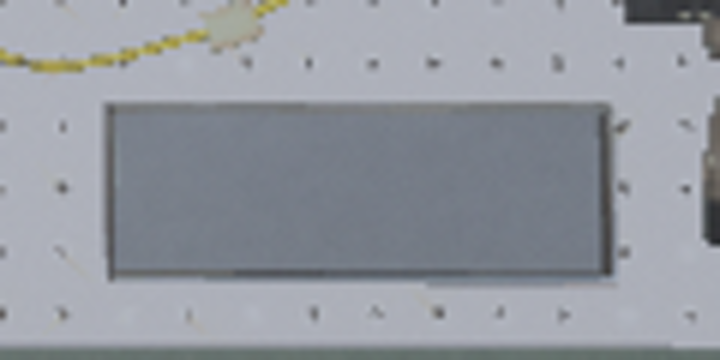

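View pics/s_fix.png

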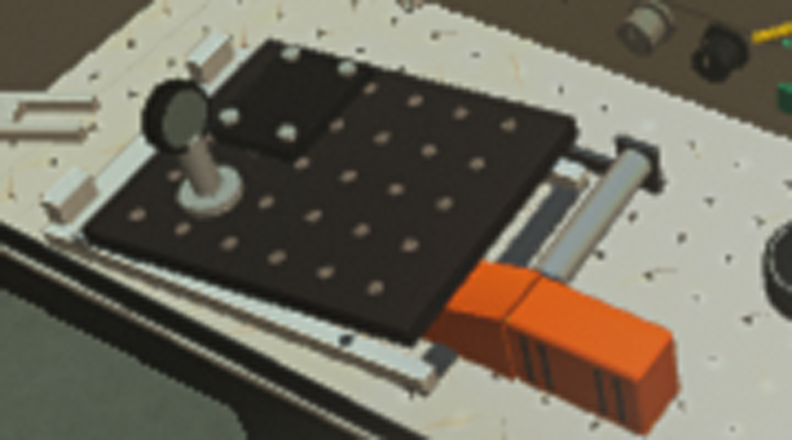

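View pics/s_clip.png

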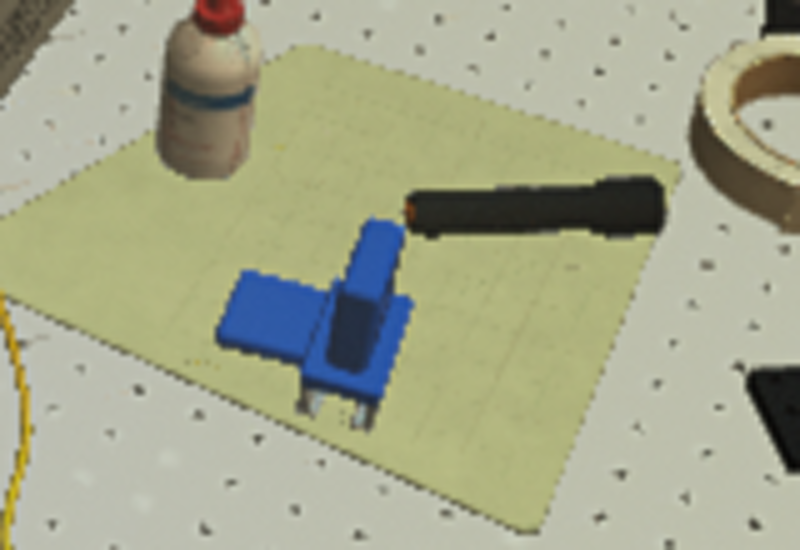

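```bash
cat > fit.py <<'E'
from h import *
from scipy.optimize import least_squares
from station import ctrl
ct=ctrl.camera("top"); cs=ctrl.camera("scene")
def px(x0,y0,s,pts): return np.array([[x0+(a+.5)/s-.5,y0+(b+.5)/s-.5] for a,b in pts])
def fit(name,obs,x0):
    # obs: list (cam, pix, modelpts)
    def pose(p,M):
        c,s=np.cos(p[2]),np.sin(p[2]); M=np.array(M,float); return np.c_[p[0]+c*M[:,0]-s*M[:,1],p[1]+s*M[:,0]+c*M[:,1],M[:,2]]
    f=lambda p: np.concatenate([(proj(c,pose(p,M))-u).ravel() for c,u,M in obs])
    r=least_squares(f,x0,loss="soft_l1",x_scale=[.01,.01,.05])
    print(name,np.round(r.x,4),"deg",round(np.degrees(r.x[2]),2),"res",np.round(f(r.x).reshape(-1,2),1).tolist())
    # per cam
    for c,u,M in obs:
        g=lambda p:(proj(c,pose(p,M))-u).ravel(); q=least_squares(g,r.x,x_scale=[.01,.01,.05]).x; print("   single",np.round(q,4))
    return r.x
T=lambda pts:px(190,260,5,pts); S=lambda pts:px(130,220,4.4,pts)
B=[(.032,-.014,.04),(-.032,-.014,.04),(-.032,.014,.04),(.032,.014,.04)]
# wedge: x axis -> world +y => yaw~pi/2 ; local y -> world -x. so -y local = far (image up)
w=fit("wedge",[(ct,T([(548,249),(684,247),(686,309),(549,312)]),B),(cs,S([(540,275),(672,332),(638,384),(510,318)]),B)],[.35,.3,1.57])
b=fit("fix",[(ct,T([(523,70),(534,232)]),[(-.022,-.0705,.018),(-.022,.0065,.018)])],[.4,.4,1.57])
C=lambda pts:px(320,140,5,pts); D=lambda pts:px(350,190,5,pts)
tong=[(.051,-.0165,.028),(.051,.0165,.028)]
fit("clip",[(ct,C([(393,342),(424,341),(435,438)]),[(.008,-.022,.07),(-.008,-.022,.07),(-.008,.022,.07)]),
 (ct,C([(357,350),(374,462),(437,453)]),[(.016,-.028,.028),(.016,.028,.028),(-.016,.028,.028)]),
 (cs,D([(371,219),(405,228)]),[(.008,-.022,.07),(-.008,-.022,.07)]),
 (cs,D([(303,372),(380,400),(412,298)]),[(.016,.028,.028),(-.016,.028,.028),(-.016,-.028,.028)])],[.55,.2,1.57])
for c,q in((ct,C([(288,376),(298,453)])),(cs,D([(245,270),(218,332)]))): print([np.round(ray(c,u,v,.028),4) for u,v in q])
E_=px(380,280,6,[(106,102),(609,102),(613,275),(110,279)])
fit("tray",[(ct,E_,[(.035,.1,.014),(.035,-.1,.014),(-.035,-.1,.014),(-.035,.1,.014)])],[.35,.05,0])
for u,v in E_: print(np.round(ray(ct,u,v,.014),4))
# board raised edge check
for q in T([(470,87),(490,362)]): print("edge",np.round(ray(ct,*q,.0427),4))
for q in S([(575,125),(412,332)]): print("edge s",np.round(ray(cs,*q,.0427),4))
E
python3 fit.py
```

```text
wedge [0.4332 0.3008 1.5856] deg 90.85 res [[0.6, 0.3], [1.0, 0.4], [0.7, 0.2], [0.5, -0.1], [-0.1, -1.1], [0.5, -0.7], [-0.7, -0.9], [-2.6, 0.1]]
   single [0.4337 0.3025 1.5938]
   single [0.4326 0.2989 1.5768]
fix [0.4586 0.3645 1.6457] deg 94.29 res [[-0.0, -0.0], [0.0, 0.0]]
   single [0.4586 0.3645 1.6457]
clip [0.6584 0.0966 1.6855] deg 96.57 res [[0.3, 0.8], [1.1, 0.2], [1.2, -0.2], [0.9, -0.5], [0.4, 0.4], [1.2, 0.7], [-1.6, -1.7], [0.0, -1.3], [-2.0, -0.0], [-0.5, -0.8], [0.1, -0.5]]
   single [0.6591 0.0989 1.6464]
   single [0.659  0.0988 1.7095]
   single [0.6553 0.0949 1.6389]
   single [0.6581 0.0951 1.7075]
[array([0.6706, 0.1508, 0.028 ]), array([0.6339, 0.1462, 0.028 ])]
[array([0.67  , 0.1458, 0.028 ]), array([0.6342, 0.1419, 0.028 ])]
tray [0.4427 0.0023 0.0079] deg 0.45 res [[-0.1, -0.1], [0.1, -0.5], [0.3, 0.4], [-0.3, 0.1]]
   single [0.4427 0.0023 0.0079]
[0.4767 0.1023 0.014 ]
[ 0.4774 -0.097   0.014 ]
[ 0.4095 -0.0973  0.014 ]
[0.4072 0.1013 0.014 ]
edge [0.5224 0.3711 0.0427]
edge [0.3958 0.3608 0.0427]
edge s [0.5187 0.3662 0.0427]
edge s [0.3952 0.3565 0.0427]
```

Run:
```python
from h import *
from station import ctrl
t=cv2.imread("pics/top0.png")[:,:,::-1]; s=cv2.imread("pics/scene0.png")[:,:,::-1]
crop(t,440,120,200,240,2.5,"pics/t_r.png"); crop(s,440,100,200,380,1.5,"pics/s_r.png")
ct=ctrl.camera("top")
for p in [(510,265),(605,290),(570,290),(520,310),(547,225)]: print(p,np.round(ray(ct,*p,.05),3),np.round(ray(ct,*p,.2),3))
```

```text
(510, 265) [ 0.552 -0.153  0.05 ] [ 0.549 -0.093  0.2  ]
(605, 290) [ 0.495 -0.37   0.05 ] [ 0.5  -0.28  0.2 ]
(570, 290) [ 0.495 -0.29   0.05 ] [ 0.5   -0.211  0.2  ]
(520, 310) [ 0.449 -0.174  0.05 ] [ 0.46 -0.11  0.2 ]
(547, 225) [ 0.645 -0.241  0.05 ] [ 0.629 -0.169  0.2  ]
```

View pics/t_r.png

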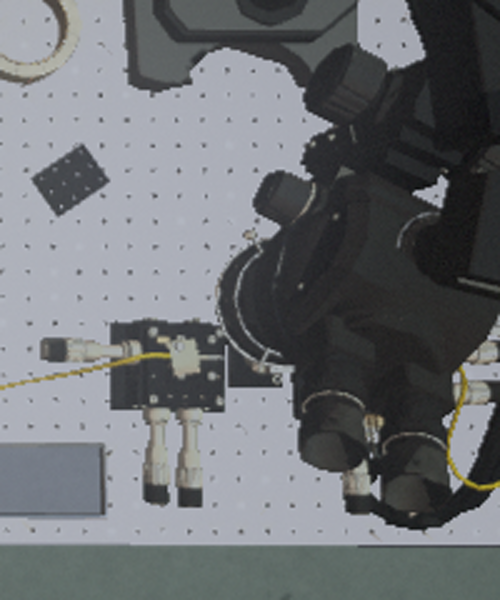

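View pics/s_r.png

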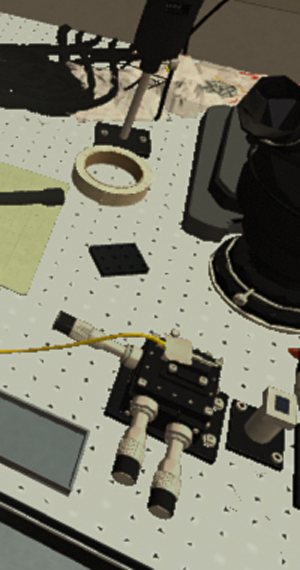

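View pics/wrist0.png

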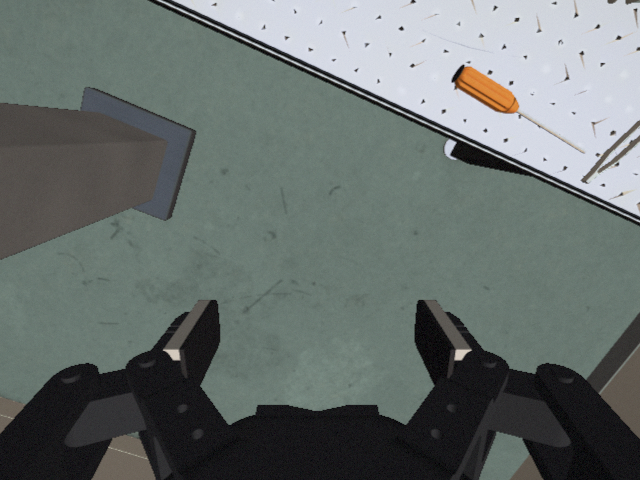

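Run:
```python
from h import *
from station import ctrl
ct=ctrl.camera("top");cs=ctrl.camera("scene")
def rr(c,u,v):
    T=Tcam(c); f=K(c); d=T[:3,:3]@np.array([(u-c["cx"])/f,-(v-c["cy"])/f,-1]); return T[:3,3],d/np.linalg.norm(d)
def tri(a,b):
    p,d=rr(ct,*a);q,e=rr(cs,*b); A=np.c_[d,-e]; x=np.linalg.lstsq(A,q-p,rcond=None)[0]; m=(p+x[0]*d+q+x[1]*e)/2
    print(a,b,np.round(m,3),"gap",round(np.linalg.norm(p+x[0]*d-q-x[1]*e),3))
for a in [(540,214),(546,266)]: tri(a,(600,299))
tri((527,240),(580,277)) # ring left edges
tri((554,198),(617,173)); tri((578,152),(617,173)); tri((620,230),(617,173))
for z in (.2,.3,.4,.5):print(z,[np.round(ray(ct,u,v,z)[:2],3).tolist() for u,v in((561,300),(571,307),(605,328),(622,325))])
```

```text
(540, 214) (600, 299) [ 0.666 -0.205  0.077] gap 0.015
(546, 266) (600, 299) [ 0.547 -0.169  0.187] gap 0.003
(527, 240) (580, 277) [ 0.602 -0.145  0.161] gap 0.0
(554, 198) (617, 173) [ 0.668 -0.134  0.297] gap 0.003
(578, 152) (617, 173) [ 0.753 -0.17   0.263] gap 0.056
(620, 230) (617, 173) [ 0.593 -0.156  0.369] gap 0.087
0.2 [[0.48, -0.192], [0.466, -0.211], [0.425, -0.277], [0.431, -0.311]]
0.3 [[0.485, -0.141], [0.473, -0.159], [0.436, -0.217], [0.441, -0.248]]
0.4 [[0.49, -0.09], [0.479, -0.106], [0.447, -0.158], [0.452, -0.184]]
0.5 [[0.495, -0.039], [0.486, -0.053], [0.458, -0.098], [0.462, -0.121]]
```

send_rows(targets=[[0,0,0,0,-0.03,-0.045,0],[0,0,0,0,-0.06,-0.09,0],[0,0,0,0,-0.09,-0.135,0],[0,0,0,0,-0.12,-0.18,0],[0,0,0,0,-0.14,-0.22,0],[0,0,0,0,-0.16,-0.25,0],[0,0,0,0,-0.16,-0.25,0]])

```text
clock: 1.27
tcp_pos: [0.1887, -0.4518, 0.4846]
orientation: [0.003, 0.98, 0.197, 0.001]
contact_force: [-0.3, -0.6, -0.6]
gripper_width: 0.0852
```

Run:
```python
from h import *
from station import ctrl
o=ctrl.get_obs();print({k:np.round(v,3).tolist() for k,v in o.items() if k in("clock","joints","tcp_pos","orientation","contact_force")})
c=ctrl.camera("wrist");cv2.imwrite("pics/w1.png",c["frame"][:,:,::-1])
c=ctrl.camera("top");cv2.imwrite("pics/t1.png",c["frame"][:,:,::-1])
```

```text
{'clock': 1.275, 'joints': [1.054, -0.011, 0.03, 1.354, 0.0, 1.793, -0.091], 'tcp_pos': [0.189, -0.452, 0.485], 'orientation': [0.003, 0.98, 0.197, 0.001], 'contact_force': [-0.274, -0.561, -0.57]}
```

View pics/w1.png

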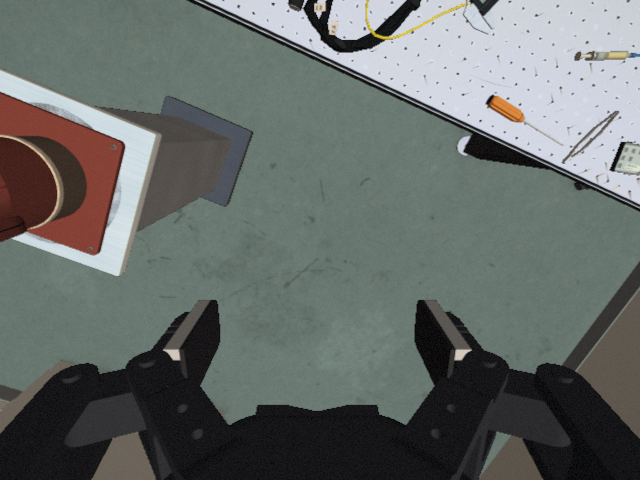

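View pics/t1.png

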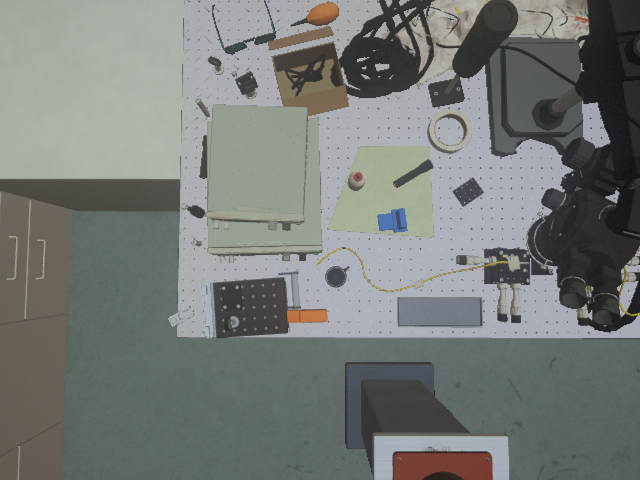

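The wrist view shows the cart at left and the table edge at upper right. The microscope isn't in view yet, so I'll pitch the camera forward to judge its height before passing it.

send_rows(targets=[[0,0.18,0,0,0,0,0],[0,0.36,0,0,-0.02,0,0],[0,0.54,0,0,-0.04,0,0],[0,0.7,0,0,-0.05,0,0],[0,0.7,0,0,-0.05,0,0]])

```text
clock: 2.0
tcp_pos: [0.1674, -0.4067, 0.4785]
orientation: [-0.069, 0.921, 0.181, 0.337]
contact_force: [0.3, 0.3, 0.3]
gripper_width: 0.0855
```

Run:
```python
from h import *
from station import ctrl
import pickle
o=ctrl.get_obs();print({k:np.round(v,3).tolist() for k,v in o.items() if k in("clock","joints","tcp_pos","orientation","contact_force")})
c=ctrl.camera("wrist");cv2.imwrite("pics/w2.png",c["frame"][:,:,::-1]); pickle.dump((o,c),open("w2.pkl","wb"))
```

```text
{'clock': 2.0, 'joints': [1.289, -0.025, 0.285, 1.55, -0.662, 1.86, 0.275], 'tcp_pos': [0.167, -0.407, 0.479], 'orientation': [-0.069, 0.921, 0.181, 0.337], 'contact_force': [0.307, 0.346, 0.329]}
```

View pics/w2.png

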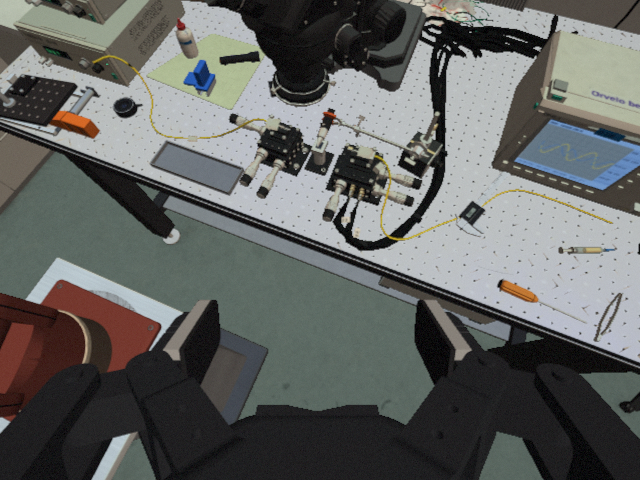

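Run:
```python
from h import *
import pickle
from station import ctrl
o,c=pickle.load(open("w2.pkl","rb"));T=Tcam(c,o);f=K(c);print(T[:3,3])
ct=ctrl.camera("top")
for u,v in [(250,0),(300,0),(330,0),(370,0),(280,100),(335,40)]:
    d=T[:3,:3]@np.array([(u-c["cx"])/f,-(v-c["cy"])/f,-1])
    for y in(-.2,-.15): print((u,v),np.round(T[:3,3]+d*(y-T[1,3])/d[1],3))
def rr(c,T,u,v):
    f=K(c); d=T[:3,:3]@np.array([(u-c["cx"])/f,-(v-c["cy"])/f,-1]); return T[:3,3],d/np.linalg.norm(d)
def tri(a,b):
    p,d=rr(ct,Tcam(ct),*a);q,e=rr(c,T,*b); A=np.c_[d,-e]; x=np.linalg.lstsq(A,q-p,rcond=None)[0]; m=(p+x[0]*d+q+x[1]*e)/2
    print(a,b,np.round(m,3),"gap",round(np.linalg.norm(p+x[0]*d-q-x[1]*e),3))
tri((546,266),(276,98)); tri((571,307),(250,5)); tri((571,307),(330,40)); tri((577,163),(410,20));tri((547,202),(250,5))
```

```text
[ 0.13626797 -0.42174045  0.63695929]
(250, 0) [ 0.473 -0.2    0.393]
(250, 0) [ 0.549 -0.15   0.338]
(300, 0) [ 0.605 -0.2    0.317]
(300, 0) [ 0.711 -0.15   0.245]
(330, 0) [ 0.732 -0.2    0.245]
(330, 0) [ 0.866 -0.15   0.156]
(370, 0) [ 1.029 -0.2    0.074]
(370, 0) [ 1.231 -0.15  -0.053]
(280, 100) [ 0.509 -0.2    0.214]
(280, 100) [ 0.593 -0.15   0.119]
(335, 40) [ 0.77  -0.2    0.141]
(335, 40) [ 0.913 -0.15   0.03 ]
(546, 266) (276, 98) [ 0.546 -0.173  0.177] gap 0.006
(571, 307) (250, 5) [ 0.494 -0.155  0.35 ] gap 0.054
(571, 307) (330, 40) [ 0.507 -0.223  0.293] gap 0.13
(577, 163) (410, 20) [ 0.791 -0.303  0.167] gap 0.1
(547, 202) (250, 5) [ 0.645 -0.111  0.282] gap 0.049
```

send_rows(targets=[[0,0.18,0,0,0,0,0],[0,0.36,0,0,0,0,0],[0,0.36,0,0,0,0,0]])

```text
clock: 2.48
tcp_pos: [0.1698, -0.4063, 0.4787]
orientation: [-0.102, 0.846, 0.168, 0.495]
contact_force: [0.1, 0.4, 0.2]
gripper_width: 0.0855
```

Run:
```python
from h import *
from station import ctrl
import pickle
o=ctrl.get_obs();print({k:np.round(v,3).tolist() for k,v in o.items() if k in("clock","joints","tcp_pos","orientation","contact_force")})
c=ctrl.camera("wrist");cv2.imwrite("pics/w3.png",c["frame"][:,:,::-1]); pickle.dump((o,c),open("w3.pkl","wb"))
```

```text
{'clock': 2.475, 'joints': [1.369, 0.082, 0.372, 1.646, -0.953, 1.975, 0.436], 'tcp_pos': [0.17, -0.406, 0.479], 'orientation': [-0.102, 0.846, 0.168, 0.495], 'contact_force': [0.127, 0.389, 0.215]}
```

View pics/w3.png

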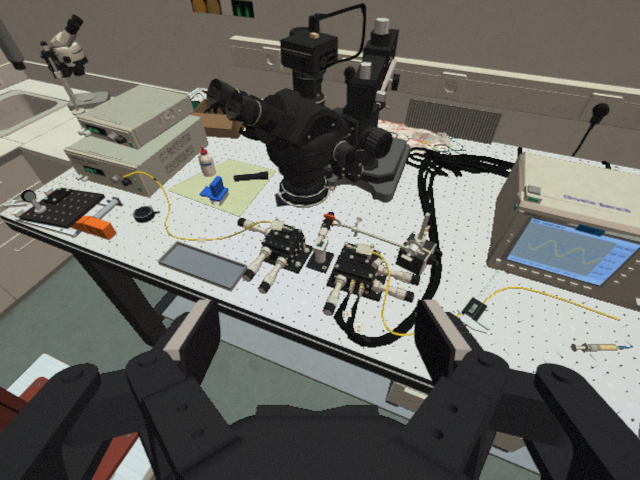

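The eyepieces are visible at (215,88) and (238,108), and the camera head at (310,45). I'll triangulate their tips.

Run:
```python
from h import *
import pickle
from station import ctrl
o,c=pickle.load(open("w3.pkl","rb"));T=Tcam(c,o)
ct=ctrl.camera("top")
def rr(c,T,u,v):
    f=K(c); d=T[:3,:3]@np.array([(u-c["cx"])/f,-(v-c["cy"])/f,-1]); return T[:3,3],d/np.linalg.norm(d)
def tri(a,b):
    p,d=rr(ct,Tcam(ct),*a);q,e=rr(c,T,*b); A=np.c_[d,-e]; x=np.linalg.lstsq(A,q-p,rcond=None)[0]; m=(p+x[0]*d+q+x[1]*e)/2
    print(a,b,np.round(m,3),"gap",round(np.linalg.norm(p+x[0]*d-q-x[1]*e),3))
tri((573,302),(215,85)); tri((606,325),(240,108)); tri((606,325),(215,85)); tri((573,302),(240,108));
```

```text
(573, 302) (215, 85) [ 0.491 -0.106  0.412] gap 0.01
(606, 325) (240, 108) [ 0.457 -0.165  0.401] gap 0.016
(606, 325) (215, 85) [ 0.456 -0.14   0.432] gap 0.002
(573, 302) (240, 108) [ 0.494 -0.132  0.377] gap 0.025
```

```bash
cat >> h.py <<'E'
def down(yaw):
    y=np.radians(yaw); x=np.array([np.cos(y),np.sin(y),0]); z=np.array([0,0,-1.]); return np.c_[x,np.cross(z,x),z]
def plan(o,tg,g=0.):
    """tg: list of (x,y,z,yaw[,g]) world; prints rows relative to current pose"""
    q=o["orientation"]; R0=R.from_quat([q[1],q[2],q[3],q[0]]).as_matrix(); p0=np.array(o["tcp_pos"]); rows=[]
    for t in tg:
        rv=R.from_matrix(R0.T@down(t[3])).as_rotvec(); s=R0.T@(np.array(t[:3])-p0)
        rows.append([round(float(v),4) for v in [*rv,*s,(t[4] if len(t)>4 else g)]])
    prev=np.zeros(7)
    print(rows)
    for r in rows:
        r=np.array(r); ang=np.degrees((R.from_rotvec(prev[:3]).inv()*R.from_rotvec(r[:3])).magnitude()); print("  step mm %.0f deg %.1f"%(1e3*np.linalg.norm(r[3:6]-prev[3:6]),ang),end=";"); prev=r
    print()
def lin(a,b,n,first=False): 
    a=np.array(a,float);b=np.array(b,float); return [list(a+(b-a)*i/n) for i in range(1,n+1)]
E
python3 - <<'E'
from h import *
from station import ctrl
o=ctrl.get_obs()
# slerp: world orientations
q=o["orientation"];R0=R.from_quat([q[1],q[2],q[3],q[0]])
from scipy.spatial.transform import Slerp
S=Slerp([0,1],R.concatenate([R0,R.from_matrix(down(22.7))]))
rows=[]
for i in range(1,7):
    Ri=S(i/6); p=np.array(o["tcp_pos"])+(np.array([.175,-.42,.56])-o["tcp_pos"])*i/6
    rows.append([round(float(v),3) for v in [*(R0.inv()*Ri).as_rotvec(),*R0.inv().apply(p-o["tcp_pos"]),0]])
print(rows)
E
```

```text
[[-0.0, -0.176, 0.0, 0.011, 0.002, -0.007, 0.0], [-0.001, -0.352, 0.001, 0.023, 0.005, -0.013, 0.0], [-0.001, -0.528, 0.001, 0.034, 0.007, -0.02, 0.0], [-0.001, -0.704, 0.001, 0.045, 0.01, -0.027, 0.0], [-0.001, -0.88, 0.001, 0.056, 0.012, -0.033, 0.0], [-0.002, -1.055, 0.002, 0.068, 0.015, -0.04, 0.0]]
```

send_rows(targets=[[0,-0.176,0,0.011,0.002,-0.007,0],[0,-0.352,0,0.023,0.005,-0.013,0],[0,-0.528,0,0.034,0.007,-0.02,0],[0,-0.704,0,0.045,0.01,-0.027,0],[0,-0.88,0,0.056,0.012,-0.033,0],[0,-1.055,0,0.068,0.015,-0.04,0],[0,-1.055,0,0.068,0.015,-0.04,0]])

```text
clock: 3.45
tcp_pos: [0.1782, -0.4191, 0.5639]
orientation: [0.004, 0.98, 0.201, 0.002]
contact_force: [0.1, -0.7, 0.0]
gripper_width: 0.0854
```

Run:
```python
from h import *
from station import ctrl
o=ctrl.get_obs();print({k:np.round(v,3).tolist() for k,v in o.items() if k in("clock","joints","tcp_pos","orientation","contact_force")})
tg=[]
for i in range(1,11):
    a=np.radians(-67+ (24+67)*i/10); tg.append((.455*np.cos(a),.455*np.sin(a),.56,22.7+(91-22.7)*i/10))
plan(o,tg)
```

```text
{'clock': 3.45, 'joints': [1.044, -0.032, 0.027, 1.208, -0.0, 1.956, -0.095], 'tcp_pos': [0.178, -0.419, 0.564], 'orientation': [0.004, 0.98, 0.201, 0.002], 'contact_force': [0.134, -0.694, 0.006]}
[[0.009, -0.0016, -0.1106, 0.0717, -0.0059, 0.004, 0.0], [0.0091, -0.0011, -0.2298, 0.1419, -0.0227, 0.0039, 0.0], [0.0091, -0.0005, -0.3491, 0.2086, -0.0504, 0.0038, 0.0], [0.0092, 0.0, -0.4683, 0.27, -0.0883, 0.0036, 0.0], [0.0092, 0.0006, -0.5875, 0.3247, -0.1354, 0.0033, 0.0], [0.0092, 0.0011, -0.7067, 0.3712, -0.1906, 0.0029, 0.0], [0.0092, 0.0017, -0.8259, 0.4084, -0.2525, 0.0025, 0.0], [0.0092, 0.0022, -0.9451, 0.4354, -0.3194, 0.0019, 0.0], [0.0091, 0.0028, -1.0643, 0.4515, -0.3898, 0.0013, 0.0], [0.009, 0.0034, -1.1835, 0.4562, -0.4618, 0.0007, 0.0]]
  step mm 72 deg 6.4;  step mm 72 deg 6.8;  step mm 72 deg 6.8;  step mm 72 deg 6.8;  step mm 72 deg 6.8;  step mm 72 deg 6.8;  step mm 72 deg 6.8;  step mm 72 deg 6.8;  step mm 72 deg 6.8;  step mm 72 deg 6.8;
```

Run:
```python
from h import *
from station import ctrl
o=ctrl.get_obs()
tg=[]
for i in range(1,11):
    a=np.radians(-67+ (10+67)*i/10); tg.append((.455*np.cos(a),.455*np.sin(a),.56,22.7+(80-22.7)*i/10))
plan(o,tg)
```

```text
[[0.0089, -0.0017, -0.0914, 0.0607, -0.0043, 0.0039, 0.0], [0.009, -0.0012, -0.1915, 0.1206, -0.0163, 0.004, 0.0], [0.0091, -0.0008, -0.2915, 0.1783, -0.0363, 0.0039, 0.0], [0.0092, -0.0003, -0.3915, 0.2329, -0.0638, 0.0038, 0.0], [0.0092, 0.0001, -0.4915, 0.2833, -0.0984, 0.0036, 0.0], [0.0092, 0.0006, -0.5915, 0.3286, -0.1394, 0.0033, 0.0], [0.0092, 0.001, -0.6915, 0.368, -0.1861, 0.003, 0.0], [0.0092, 0.0015, -0.7915, 0.4007, -0.2377, 0.0026, 0.0], [0.0092, 0.002, -0.8915, 0.4263, -0.2932, 0.0022, 0.0], [0.0092, 0.0025, -0.9915, 0.4442, -0.3516, 0.0017, 0.0]]
  step mm 61 deg 5.3;  step mm 61 deg 5.7;  step mm 61 deg 5.7;  step mm 61 deg 5.7;  step mm 61 deg 5.7;  step mm 61 deg 5.7;  step mm 61 deg 5.7;  step mm 61 deg 5.7;  step mm 61 deg 5.7;  step mm 61 deg 5.7;
```

send_rows(targets=[[0.009,0,-0.091,0.061,-0.004,0.004,0],[0.009,0,-0.192,0.121,-0.016,0.004,0],[0.009,0,-0.292,0.178,-0.036,0.004,0],[0.009,0,-0.392,0.233,-0.064,0.004,0],[0.009,0,-0.492,0.283,-0.098,0.004,0],[0.009,0,-0.592,0.329,-0.139,0.003,0],[0.009,0,-0.692,0.368,-0.186,0.003,0],[0.009,0,-0.792,0.401,-0.238,0.003,0],[0.009,0.002,-0.892,0.426,-0.293,0.002,0],[0.009,0.002,-0.992,0.444,-0.352,0.002,0]])

```text
clock: 4.7
tcp_pos: [0.4478, 0.0778, 0.5616]
orientation: [-0.002, 0.768, 0.641, 0.004]
contact_force: [0.9, 0.7, -0.4]
gripper_width: 0.0855
```

Run:
```python
from h import *
from station import ctrl
o=ctrl.get_obs();print({k:np.round(v,3).tolist() for k,v in o.items() if k in("clock","joints","tcp_pos","orientation","contact_force")})
plan(o,lin((.448,.079,.56,80),(.433,.27,.2,91),8))
```

```text
{'clock': 4.7, 'joints': [0.389, -0.003, -0.64, 1.185, -0.011, 1.954, -0.435], 'tcp_pos': [0.448, 0.078, 0.562], 'orientation': [-0.002, 0.768, 0.641, 0.004], 'contact_force': [0.872, 0.672, -0.389]}
[[0.0017, -0.0094, -0.0297, 0.0239, -0.0062, 0.0468, 0.0], [0.0018, -0.0093, -0.0537, 0.0466, -0.0124, 0.092, 0.0], [0.0019, -0.0093, -0.0777, 0.0694, -0.0186, 0.1372, 0.0], [0.002, -0.0093, -0.1017, 0.0921, -0.0248, 0.1824, 0.0], [0.0021, -0.0093, -0.1257, 0.1148, -0.031, 0.2276, 0.0], [0.0022, -0.0093, -0.1497, 0.1375, -0.0372, 0.2728, 0.0], [0.0023, -0.0092, -0.1737, 0.1603, -0.0434, 0.318, 0.0], [0.0024, -0.0092, -0.1977, 0.183, -0.0496, 0.3632, 0.0]]
  step mm 53 deg 1.8;  step mm 51 deg 1.4;  step mm 51 deg 1.4;  step mm 51 deg 1.4;  step mm 51 deg 1.4;  step mm 51 deg 1.4;  step mm 51 deg 1.4;  step mm 51 deg 1.4;
```

send_rows(targets=[[0,-0.009,-0.03,0.024,-0.006,0.047,0],[0,-0.009,-0.054,0.047,-0.012,0.092,0],[0,-0.009,-0.078,0.069,-0.019,0.137,0],[0,-0.009,-0.102,0.092,-0.025,0.182,0],[0,-0.009,-0.126,0.115,-0.031,0.228,0],[0,-0.009,-0.15,0.138,-0.037,0.273,0],[0.002,-0.009,-0.174,0.16,-0.043,0.318,0],[0.002,-0.009,-0.198,0.183,-0.05,0.363,0],[0.002,-0.009,-0.198,0.183,-0.05,0.363,0]])

```text
clock: 5.82
tcp_pos: [0.4301, 0.269, 0.1974]
orientation: [-0.002, 0.701, 0.713, -0.002]
contact_force: [0.1, -0.3, 0.5]
gripper_width: 0.085
```

Run:
```python
from h import *
from station import ctrl
import pickle
o=ctrl.get_obs();print({k:np.round(v,3).tolist() for k,v in o.items() if k in("clock","joints","tcp_pos","orientation","contact_force")})
c=ctrl.camera("wrist");cv2.imwrite("pics/w4.png",c["frame"][:,:,::-1]); pickle.dump((o,c),open("w4.pkl","wb"))
```

```text
{'clock': 5.825, 'joints': [0.163, 0.147, -0.866, 1.814, 0.114, 1.239, -0.718], 'tcp_pos': [0.43, 0.269, 0.197], 'orientation': [-0.002, 0.701, 0.713, -0.002], 'contact_force': [0.094, -0.287, 0.498]}
```

View pics/w4.png

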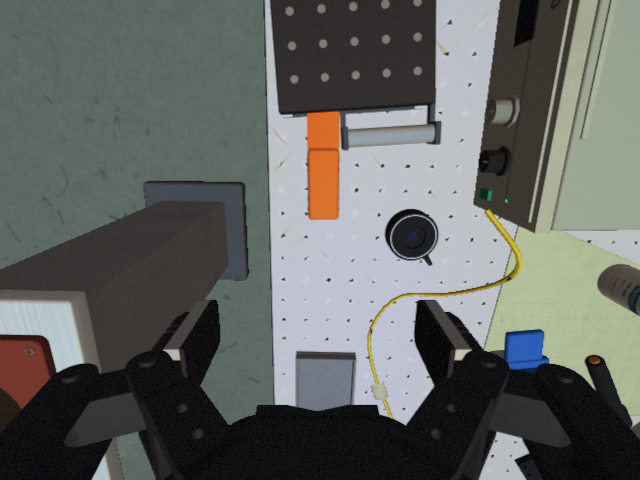

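Wrist view: the wedge block spans roughly (308–339, 149–219), and the bar runs from (346,138) to (437,131). I'll crop in for accurate corners.

Run:
```python
from h import *
import pickle
o,c=pickle.load(open("w4.pkl","rb")); crop(c["frame"],270,90,180,140,4.4,"pics/w4c.png")
```

```text
(no output)
```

View pics/w4c.png

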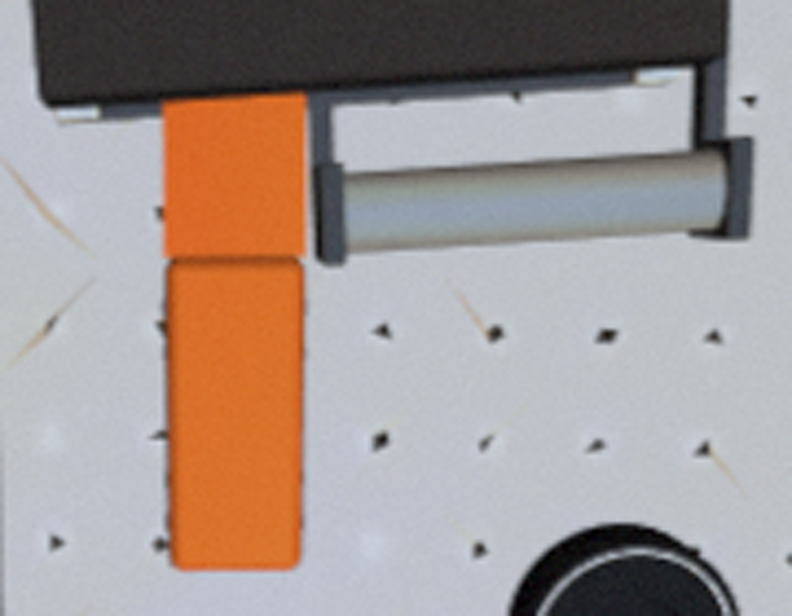

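```bash
cat > fit2.py <<'E'
from fit import *
import pickle
E
sed -i 's/^w=fit/if __name__=="__main__":\n  pass\nw=fit/' fit.py
python3 - <<'E' 2>&1 | grep -v XX
from h import *
from scipy.optimize import least_squares
import pickle
o,c=pickle.load(open("w4.pkl","rb"))
px=lambda pts:np.array([[270+(a+.5)/4.4-.5,90+(b+.5)/4.4-.5] for a,b in pts])
def pose(p,M):
    cc,s=np.cos(p[2]),np.sin(p[2]); M=np.array(M,float); return np.c_[p[0]+cc*M[:,0]-s*M[:,1],p[1]+s*M[:,0]+cc*M[:,1],M[:,2]]
def fit(n,u,M,x0):
    g=lambda p:(proj(c,pose(p,M),o)-u).ravel(); r=least_squares(g,x0,x_scale=[.01,.01,.05]); print(n,np.round(r.x,4),np.degrees(r.x[2]),np.round(r.fun,1)); return r.x
B=[(.032,.014,.04),(.032,-.014,.04),(-.032,-.014,.04),(-.032,.014,.04)]
w=fit("wedge",px([(168,258),(303,258),(300,571),(171,571)]),B,[.433,.3,1.58])
print([np.round(ray(c,u,v,.04,o),4).tolist() for u,v in px([(168,258),(303,258),(300,571),(171,571)])])
f=fit("fix",px([(343,212),(727,189)]),[(-.022,.0065,.018),(-.022,-.0705,.018)],[.458,.364,1.64])
print("bar ends",[np.round(ray(c,u,v,.018,o),4).tolist() for u,v in px([(343,212),(727,189)])])
print("edge raised",[np.round(ray(c,u,v,.0427,o),4).tolist() for u,v in px([(45,104),(725,58)])])
print("seam taper",[np.round(ray(c,u,v,.04,o),4).tolist() for u,v in px([(165,100),(306,92)])])
E
```

```text
wedge [0.4343 0.3009 1.5943] 91.34794355094307 [-0.9 -0.4  0.9 -0.5  0.5  0.5 -0.6  0.6]
[[0.4203, 0.3323, 0.04], [0.4467, 0.3328, 0.04], [0.4485, 0.2697, 0.04], [0.4216, 0.2691, 0.04]]
fix [0.4621 0.3638 1.6491] 94.48565741562942 [ 1.4 -0.  -1.4 -0.1]
bar ends [[0.456, 0.3413, 0.018], [0.5354, 0.3474, 0.018]]
edge raised [[0.3968, 0.36, 0.0427], [0.524, 0.3704, 0.0427]]
seam taper [[0.4194, 0.3613, 0.04], [0.4461, 0.3632, 0.04]]
```

Run:
```python
from h import *
from station import ctrl
o=ctrl.get_obs();print(o["tcp_pos"],o["gripper_width"])
plan(o,[(.434,.28,.17,91.3,.4),(.434,.295,.13,91.3,.4),(.434,.299,.08,91.3,.4),(.434,.299,.04,91.3,.4),(.434,.299,.015,91.3,.4),(.434,.299,.007,91.3,.4)],.4)
```

```text
[0.43145068 0.26849336 0.19936769] 0.08509427385555654
[[-0.0033, -0.0006, -0.0063, 0.0114, 0.0028, 0.0294, 0.4], [-0.0033, -0.0006, -0.0063, 0.0264, 0.0032, 0.0694, 0.4], [-0.0033, -0.0006, -0.0063, 0.0304, 0.0034, 0.1194, 0.4], [-0.0033, -0.0006, -0.0063, 0.0304, 0.0036, 0.1594, 0.4], [-0.0033, -0.0006, -0.0063, 0.0303, 0.0037, 0.1844, 0.4], [-0.0033, -0.0006, -0.0063, 0.0303, 0.0037, 0.1924, 0.4]]
  step mm 32 deg 0.4;  step mm 43 deg 0.0;  step mm 50 deg 0.0;  step mm 40 deg 0.0;  step mm 25 deg 0.0;  step mm 8 deg 0.0;
```

send_rows(targets=[[-0.003,0,-0.006,0.012,0.003,0.03,0.4],[-0.003,0,-0.006,0.026,0.003,0.07,0.4],[-0.003,0,-0.006,0.03,0.003,0.12,0.4],[-0.003,0,-0.006,0.03,0.003,0.16,0.4],[-0.003,0,-0.006,0.03,0.003,0.184,0.4],[-0.003,0,-0.006,0.03,0.003,0.192,0.4],[-0.003,0,-0.006,0.03,0.003,0.192,0.4]], newtons=50)

```text
clock: 6.75
tcp_pos: [0.435, 0.2979, 0.0085]
orientation: [0.0, 0.7, 0.714, 0.001]
contact_force: [0.6, 0.8, 0.4]
gripper_width: 0.0512
```

Run:
```python
from h import *
from station import ctrl
o=ctrl.get_obs();print({k:np.round(v,4).tolist() for k,v in o.items() if k not in("joint_vel","effort")})
c=ctrl.camera("wrist");cv2.imwrite("pics/w5.png",c["frame"][:,:,::-1])
```

```text
{'clock': 6.75, 'joints': [-0.0142, 0.4374, -0.7836, 1.9543, 0.3908, 0.9042, -0.9776], 'tcp_pos': [0.435, 0.2979, 0.0085], 'orientation': [0.0002, 0.7001, 0.7141, 0.0008], 'contact_force': [0.561, 0.7798, 0.378], 'ft_torque': [0.0219, 0.0381, 0.0622], 'gripper_width': 0.0512}
```

View pics/w5.png

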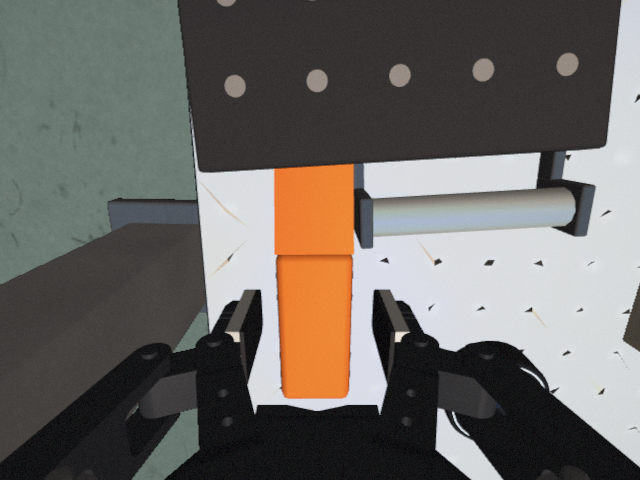

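The jaws straddle the block, with its centre at column 316 and the jaws' at 317. Closing.

send_rows(targets=[[0,0,0,0,0,0,0.6],[0,0,0,0,0,0,0.8],[0,0,0,0,0,0,1],[0,0,0,0,0,0,1],[0,0,0,0,0,0,1]], newtons=50)

```text
clock: 7.42
tcp_pos: [0.4344, 0.2981, 0.0085]
orientation: [0.0, 0.7, 0.714, 0.001]
contact_force: [-1.2, -1.5, 8.4]
gripper_width: 0.0274
```

```bash
cat > st.py <<'E'
from h import *
from station import ctrl
o=ctrl.get_obs();print({k:np.round(v,4).tolist() for k,v in o.items() if k not in("joint_vel","effort","joints")})
E
python3 st.py
```

```text
{'clock': 7.425, 'tcp_pos': [0.4344, 0.2981, 0.0085], 'orientation': [0.0003, 0.6996, 0.7145, 0.0006], 'contact_force': [-1.1569, -1.5011, 8.368], 'ft_torque': [-0.375, 0.2452, 0.1067], 'gripper_width': 0.0274}
```

send_rows(targets=[[0,0,0,-0.001,0,0,1],[0,0,0,-0.003,0,0,1],[0,0,0,-0.005,0,0,1],[0,0,0,-0.007,0,0,1],[0,0,0,-0.009,0,0,1],[0,0,0,-0.01,0,0,1],[0,0,0,-0.01,0,0,1]])

```text
clock: 8.3
tcp_pos: [0.4344, 0.2902, 0.0085]
orientation: [-0.001, 0.699, 0.715, 0.002]
contact_force: [-0.4, 6.4, 4.0]
gripper_width: 0.0274
```

```bash
python3 st.py
python3 - <<'E'
from h import *
from station import ctrl
c=ctrl.camera("wrist");cv2.imwrite("pics/w6.png",c["frame"][:,:,::-1])
E
```

```text
{'clock': 8.3, 'tcp_pos': [0.4344, 0.2902, 0.0085], 'orientation': [-0.0007, 0.6993, 0.7149, 0.0019], 'contact_force': [-0.3868, 6.4013, 4.0328], 'ft_torque': [1.0423, 0.0428, 0.0223], 'gripper_width': 0.0274}
```

View pics/w6.png

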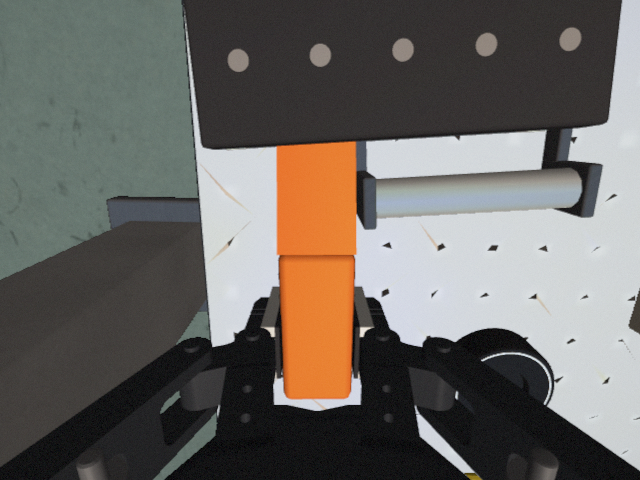

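The wedge follows at 6.4 N, and the taper gap between board and block has grown. Continuing the slow tugs.

send_rows(targets=[[0,0,0,-0.0015,0,0,1],[0,0,0,-0.003,0,0,1],[0,0,0,-0.005,0,0,1],[0,0,0,-0.007,0,0,1],[0,0,0,-0.009,0,0,1],[0,0,0,-0.011,0,0,1],[0,0,0,-0.013,0,0,1],[0,0,0,-0.014,0,0,1],[0,0,0,-0.015,0,0,1],[0,0,0,-0.015,0,0,1]])

```text
clock: 9.6
tcp_pos: [0.4348, 0.2752, 0.0084]
orientation: [-0.001, 0.699, 0.715, 0.002]
contact_force: [-0.7, 5.8, 4.9]
gripper_width: 0.0273
```

```bash
python3 st.py
```

```text
{'clock': 9.6, 'tcp_pos': [0.4348, 0.2752, 0.0084], 'orientation': [-0.0007, 0.6992, 0.7149, 0.002], 'contact_force': [-0.6782, 5.7945, 4.8507], 'ft_torque': [1.1526, 0.0975, 0.0369], 'gripper_width': 0.0273}
```

send_rows(targets=[[0,0,0,-0.0015,0,0,1],[0,0,0,-0.003,0,0,1],[0,0,0,-0.005,0,0,1],[0,0,0,-0.007,0,0,1],[0,0,0,-0.009,0,0,1],[0,0,0,-0.011,0,0,1],[0,0,0,-0.013,0,0,1],[0,0,0,-0.014,0,0,1],[0,0,0,-0.015,0,0,1],[0,0,0,-0.015,0,0,1]])

```text
clock: 10.85
tcp_pos: [0.4351, 0.2603, 0.0084]
orientation: [-0.001, 0.699, 0.715, 0.002]
contact_force: [-0.0, 7.1, 3.7]
gripper_width: 0.0268
```

```bash
python3 st.py
python3 - <<'E'
from h import *
from station import ctrl
c=ctrl.camera("wrist");cv2.imwrite("pics/w7.png",c["frame"][:,:,::-1])
c=ctrl.camera("scene");crop(c["frame"],130,200,220,130,3.6,"pics/s7.png")
E
```

```text
{'clock': 10.85, 'tcp_pos': [0.4351, 0.2603, 0.0084], 'orientation': [-0.0007, 0.6992, 0.7149, 0.002], 'contact_force': [-0.0048, 7.1445, 3.7442], 'ft_torque': [1.2128, 0.0767, -0.0601], 'gripper_width': 0.0268}
```

View pics/s7.png

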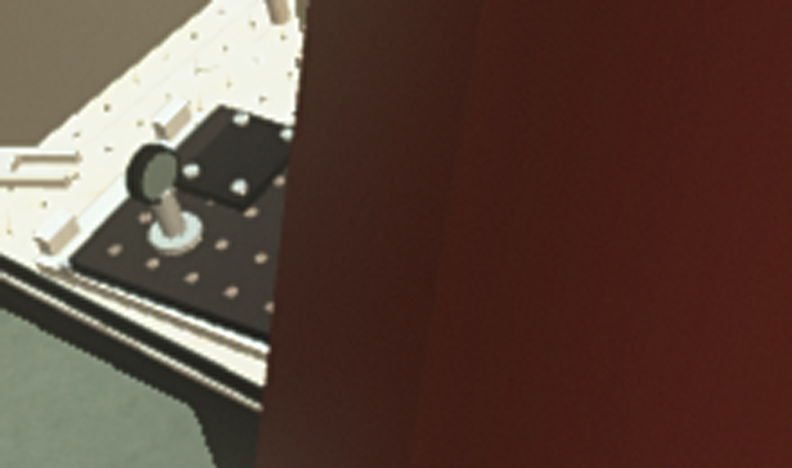

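The board is sinking smoothly. The robot partly blocks this view, but the board angle is visibly smaller. I've drawn 38 mm so far and the force is steady.

send_rows(targets=[[0,0,0,-0.0015,0,0,1],[0,0,0,-0.003,0,0,1],[0,0,0,-0.005,0,0,1],[0,0,0,-0.007,0,0,1],[0,0,0,-0.009,0,0,1],[0,0,0,-0.011,0,0,1],[0,0,0,-0.013,0,0,1],[0,0,0,-0.014,0,0,1],[0,0,0,-0.015,0,0,1],[0,0,0,-0.015,0,0,1]])

```text
clock: 12.2
tcp_pos: [0.4355, 0.2453, 0.0084]
orientation: [-0.001, 0.699, 0.715, 0.002]
contact_force: [-0.4, 6.7, 4.8]
gripper_width: 0.0274
```

```bash
python3 st.py
```

```text
{'clock': 12.2, 'tcp_pos': [0.4355, 0.2453, 0.0084], 'orientation': [-0.0006, 0.6992, 0.7149, 0.002], 'contact_force': [-0.4329, 6.6746, 4.8235], 'ft_torque': [1.1964, 0.0817, -0.0214], 'gripper_width': 0.0274}
```

send_rows(targets=[[0,0,0,-0.0015,0,0,1],[0,0,0,-0.003,0,0,1],[0,0,0,-0.005,0,0,1],[0,0,0,-0.007,0,0,1],[0,0,0,-0.009,0,0,1],[0,0,0,-0.011,0,0,1],[0,0,0,-0.013,0,0,1],[0,0,0,-0.015,0,0,1],[0,0,0,-0.017,0,0,1],[0,0,0,-0.018,0,0,1]])

```text
clock: 13.45
tcp_pos: [0.4362, 0.2264, 0.0084]
orientation: [-0.0, 0.699, 0.715, 0.002]
contact_force: [-0.1, 5.3, 7.3]
gripper_width: 0.0271
```

```bash
python3 st.py
python3 - <<'E'
from h import *
from station import ctrl
c=ctrl.camera("wrist");cv2.imwrite("pics/w8.png",c["frame"][:,:,::-1])
E
```

```text
{'clock': 13.45, 'tcp_pos': [0.4362, 0.2264, 0.0084], 'orientation': [-0.0001, 0.6995, 0.7147, 0.0016], 'contact_force': [-0.112, 5.266, 7.2943], 'ft_torque': [0.6859, 0.0794, 0.0099], 'gripper_width': 0.0271}
```

View pics/w8.png

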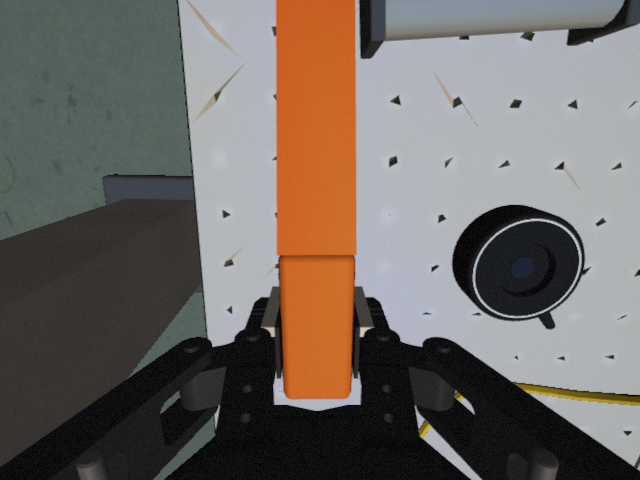

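72 mm drawn, so the board should be down and the wedge nearly clear. I'll pull 28 mm further, then lift level.

send_rows(targets=[[0,0,0,-0.002,0,0,1],[0,0,0,-0.005,0,0,1],[0,0,0,-0.009,0,0,1],[0,0,0,-0.013,0,0,1],[0,0,0,-0.017,0,0,1],[0,0,0,-0.021,0,0,1],[0,0,0,-0.026,0,0,1],[0,0,0,-0.032,0,0,1],[0,0,0,-0.032,0,0,1]])

```text
clock: 14.62
tcp_pos: [0.437, 0.1936, 0.0084]
orientation: [0.0, 0.7, 0.714, 0.001]
contact_force: [0.4, 1.8, 10.4]
gripper_width: 0.0273
```

Run:
```python
from h import *
from station import ctrl
o=ctrl.get_obs();print({k:np.round(v,4).tolist() for k,v in o.items() if k not in("joint_vel","effort","joints")})
c=ctrl.camera("wrist");cv2.imwrite("pics/w9.png",c["frame"][:,:,::-1])
# wedge grip currently: block centre relative tcp: (+~.002 along x)
# target: block centre (.4427,-.053): tcp y -.055
plan(o,lin((o["tcp_pos"][0],o["tcp_pos"][1],.009,91.2),(.436,.17,.06,91),2)+lin((.436,.17,.06,91),(.4427,-.04,.07,90.5),5)+[(.4427,-.054,.05,90.5),(.4427,-.054,.03,90.5)],1)
```

```text
{'clock': 14.625, 'tcp_pos': [0.437, 0.1936, 0.0084], 'orientation': [0.0003, 0.6997, 0.7145, 0.0013], 'contact_force': [0.4454, 1.7879, 10.4012], 'ft_torque': [0.2374, 0.059, 0.0363], 'gripper_width': 0.0273}
[[0.0022, -0.0014, 0.0017, -0.0118, -0.0007, -0.0261, 1.0], [0.0022, -0.0014, 0.0035, -0.0235, -0.0014, -0.0516, 1.0], [0.0022, -0.0014, 0.0052, -0.0655, -0.001, -0.0537, 1.0], [0.0022, -0.0014, 0.007, -0.1076, -0.0005, -0.0557, 1.0], [0.0022, -0.0014, 0.0087, -0.1496, -0.0, -0.0578, 1.0], [0.0022, -0.0014, 0.0105, -0.1916, 0.0004, -0.0598, 1.0], [0.0022, -0.0014, 0.0122, -0.2336, 0.0009, -0.0619, 1.0], [0.0022, -0.0014, 0.0122, -0.2476, 0.0006, -0.0419, 1.0], [0.0022, -0.0014, 0.0122, -0.2477, 0.0005, -0.0219, 1.0]]
  step mm 29 deg 0.2;  step mm 28 deg 0.1;  step mm 42 deg 0.1;  step mm 42 deg 0.1;  step mm 42 deg 0.1;  step mm 42 deg 0.1;  step mm 42 deg 0.1;  step mm 24 deg 0.0;  step mm 20 deg 0.0;
```

View pics/w9.png

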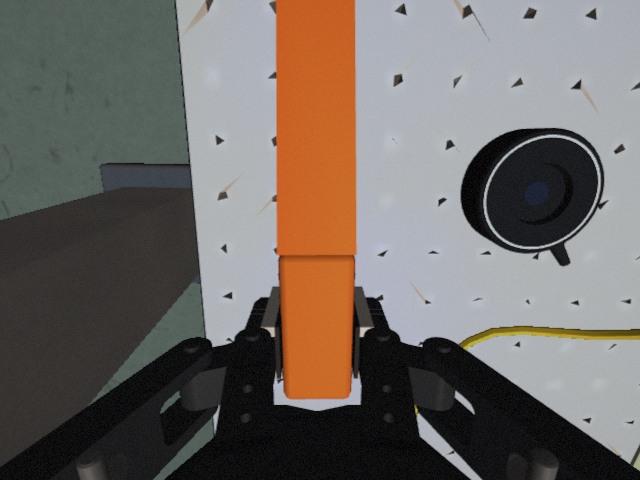

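The block sits square in the jaws at (317,325), and by dead reckoning the tip is about 25 mm clear of the board. Moving it over the tray.

send_rows(targets=[[0,0,0,-0.006,0,-0.02,1],[0,0,0.002,-0.023,0,-0.05,1],[0,0,0.005,-0.065,-0.001,-0.054,1],[0,0,0.007,-0.108,0,-0.056,1],[0,0,0.009,-0.15,0,-0.058,1],[0,0,0.01,-0.192,0,-0.06,1],[0,0,0.012,-0.234,0,-0.06,1],[0,0,0.012,-0.248,0,-0.052,1],[0,0,0.012,-0.249,0,-0.046,1],[0,0,0.012,-0.249,0,-0.046,1]])

```text
clock: 15.92
tcp_pos: [0.4405, -0.0547, 0.0525]
orientation: [-0.001, 0.703, 0.711, -0.0]
contact_force: [-0.1, 0.5, -0.0]
gripper_width: 0.0275
```

Run:
```python
from h import *
from station import ctrl
import pickle
o=ctrl.get_obs();print({k:np.round(v,4).tolist() for k,v in o.items() if k not in("joint_vel","effort","joints")})
c=ctrl.camera("wrist");cv2.imwrite("pics/w10.png",c["frame"][:,:,::-1]); pickle.dump((o,c),open("w10.pkl","wb"))
c=ctrl.camera("top");cv2.imwrite("pics/t10.png",c["frame"][:,:,::-1]);crop(c["frame"],190,190,320,160,2.5,"pics/t10c.png")
```

```text
{'clock': 15.925, 'tcp_pos': [0.4405, -0.0547, 0.0525], 'orientation': [-0.001, 0.7034, 0.7108, -0.0003], 'contact_force': [-0.1245, 0.4924, -0.0446], 'ft_torque': [0.0177, -0.0152, -0.0208], 'gripper_width': 0.0275}
```

View pics/w10.png

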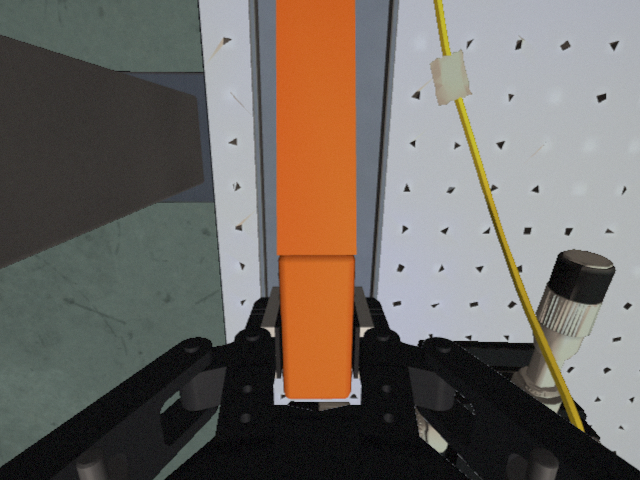

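View pics/t10c.png

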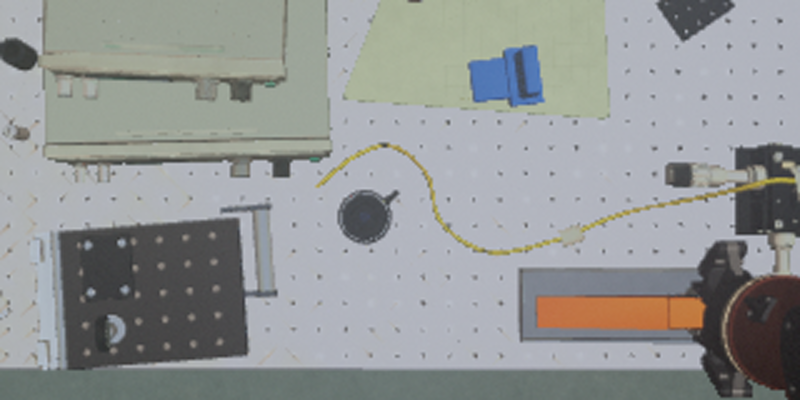

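The board is down flat on its rails in the top view, and the wedge lies over the tray floor between the walls. Lowering it.

send_rows(targets=[[0,0,0,0,0.0015,0.01,1],[0,0,0,0,0.0015,0.02,1],[0,0,0,0,0.0015,0.029,1],[0,0,0,0,0.0015,0.035,1],[0,0,0,0,0.0015,0.039,1],[0,0,0,0,0.0015,0.041,1],[0,0,0,0,0.0015,0.041,1]])

```text
clock: 16.9
tcp_pos: [0.4425, -0.0561, 0.0121]
orientation: [-0.0, 0.704, 0.71, -0.0]
contact_force: [-0.6, -0.2, -0.7]
gripper_width: 0.0273
```

```bash
python3 st.py
```

```text
{'clock': 16.9, 'tcp_pos': [0.4425, -0.0561, 0.0121], 'orientation': [-0.0003, 0.7039, 0.7103, -0.0001], 'contact_force': [-0.6042, -0.2319, -0.6501], 'ft_torque': [-0.0538, 0.0081, -0.0128], 'gripper_width': 0.0273}
```

send_rows(targets=[[0,0,0,0,0,0.001,1],[0,0,0,0,0,0.001,1],[0,0,0,0,0,0.001,0.64],[0,0,0,0,0,0.001,0.64],[0,0,0,0,0,0.001,0.63],[0,0,0,0,0,0.001,0.63]])

```text
clock: 17.65
tcp_pos: [0.4424, -0.0561, 0.011]
orientation: [-0.0, 0.704, 0.71, -0.0]
contact_force: [-0.1, -0.3, -0.4]
gripper_width: 0.0315
```

```bash
python3 st.py
python3 - <<'E'
from h import *
from station import ctrl
c=ctrl.camera("wrist");cv2.imwrite("pics/w11.png",c["frame"][:,:,::-1])
E
```

```text
{'clock': 17.65, 'tcp_pos': [0.4424, -0.0561, 0.011], 'orientation': [-0.0003, 0.7039, 0.7103, -0.0002], 'contact_force': [-0.0922, -0.3045, -0.3664], 'ft_torque': [-0.0144, 0.003, -0.0337], 'gripper_width': 0.0315}
```

View pics/w11.png

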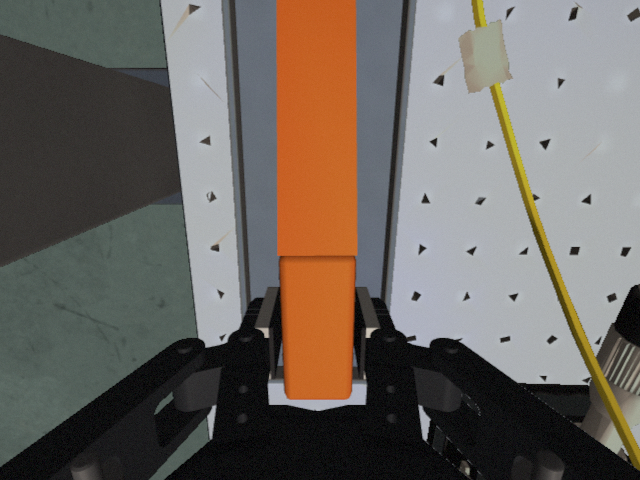

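Run:
```python
from h import *
from station import ctrl
o=ctrl.get_obs()
plan(o,[(.4425,-.056,.02,90.5,.62),(.4425,-.056,.045,90.5,.6),(.4425,-.05,.085,90.5,.6),(.4425,-.01,.11,91.5),(.445,.04,.13,98),(.455,.085,.15,107.5),(.48,.105,.16,117),(.52,.11,.17,126.5),(.56,.11,.18,136),(.6,.105,.19,145.5)],.4)
```

```text
[[-0.0007, -0.0002, 0.0002, 0.0001, 0.0, -0.0089, 0.62], [-0.0007, -0.0002, 0.0002, 0.0001, 0.0, -0.0339, 0.6], [-0.0007, -0.0002, 0.0002, 0.0061, 0.0, -0.0739, 0.6], [-0.0007, -0.0002, -0.0172, 0.0461, 0.0004, -0.0989, 0.4], [-0.0007, -0.0002, -0.1307, 0.0961, 0.0033, -0.1189, 0.4], [-0.0006, -0.0003, -0.2965, 0.141, 0.0137, -0.1389, 0.4], [-0.0006, -0.0003, -0.4623, 0.1608, 0.0389, -0.1489, 0.4], [-0.0006, -0.0004, -0.6281, 0.1654, 0.0789, -0.159, 0.4], [-0.0006, -0.0005, -0.7939, 0.1651, 0.1189, -0.169, 0.4], [-0.0005, -0.0005, -0.9597, 0.1597, 0.1589, -0.179, 0.4]]
  step mm 9 deg 0.0;  step mm 25 deg 0.0;  step mm 40 deg 0.0;  step mm 47 deg 1.0;  step mm 54 deg 6.5;  step mm 50 deg 9.5;  step mm 34 deg 9.5;  step mm 42 deg 9.5;  step mm 41 deg 9.5;  step mm 42 deg 9.5;
```

send_rows(targets=[[0,0,0,0,0,-0.009,0.62],[0,0,0,0,0,-0.034,0.6],[0,0,0,0.006,0,-0.074,0.6],[0,0,-0.017,0.046,0,-0.099,0.4],[0,0,-0.131,0.096,0.003,-0.119,0.4],[0,0,-0.297,0.141,0.014,-0.139,0.4],[0,0,-0.462,0.161,0.039,-0.149,0.4],[0,0,-0.628,0.165,0.079,-0.159,0.4],[0,0,-0.794,0.165,0.119,-0.169,0.4],[0,0,-0.96,0.16,0.159,-0.179,0.4]])

```text
clock: 18.95
tcp_pos: [0.6013, 0.1058, 0.191]
orientation: [-0.0, 0.293, 0.956, 0.0]
contact_force: [-0.0, 0.5, 0.0]
gripper_width: 0.0514
```

Run:
```python
from h import *
from station import ctrl
o=ctrl.get_obs();print({k:np.round(v,4).tolist() for k,v in o.items() if k not in("joint_vel","effort")})
plan(o,lin((.6,.105,.19,145.5),(.655,.098,.19,186),5)+[(.655,.098,.19,186)],.4)
c=ctrl.camera("top");cv2.imwrite("pics/t12.png",c["frame"][:,:,::-1]);crop(c["frame"],190,190,320,160,2.5,"pics/t12c.png")
```

```text
{'clock': 18.95, 'joints': [0.4422, 0.4102, -0.8842, 1.5839, 0.325, 1.3029, 0.487], 'tcp_pos': [0.6013, 0.1058, 0.191], 'orientation': [-0.0002, 0.2934, 0.956, 0.0002], 'contact_force': [-0.0319, 0.526, 0.0068], 'ft_torque': [-0.0, 0.034, -0.0291], 'gripper_width': 0.0514}
[[0.0002, -0.0005, -0.1348, -0.0093, 0.0037, 0.001, 0.4], [0.0003, -0.0004, -0.2762, -0.0192, 0.0087, 0.001, 0.4], [0.0003, -0.0004, -0.4176, -0.029, 0.0137, 0.001, 0.4], [0.0003, -0.0004, -0.5589, -0.0389, 0.0187, 0.001, 0.4], [0.0004, -0.0004, -0.7003, -0.0488, 0.0237, 0.001, 0.4], [0.0004, -0.0004, -0.7003, -0.0488, 0.0237, 0.001, 0.4]]
  step mm 10 deg 7.7;  step mm 11 deg 8.1;  step mm 11 deg 8.1;  step mm 11 deg 8.1;  step mm 11 deg 8.1;  step mm 0 deg 0.0;
```

View pics/t12c.png

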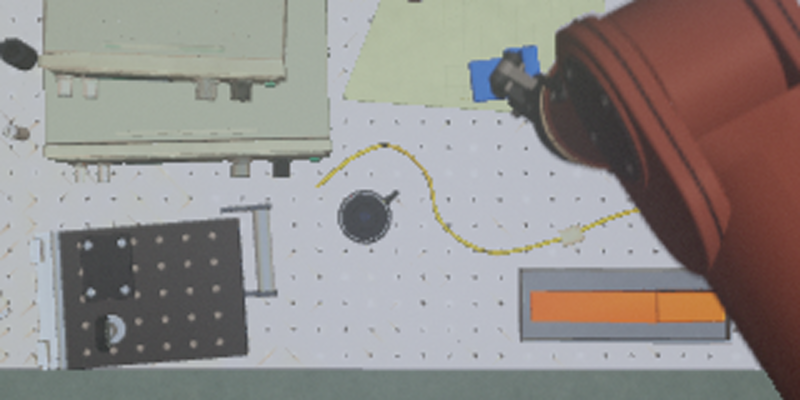

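The wedge lies in the tray and the board is down. Next, the hover over the clip.

send_rows(targets=[[0,0,-0.135,-0.009,0.004,0.001,0.4],[0,0,-0.276,-0.019,0.009,0.001,0.4],[0,0,-0.418,-0.029,0.014,0.001,0.4],[0,0,-0.559,-0.039,0.019,0.001,0.4],[0,0,-0.7,-0.049,0.024,0.001,0.4],[0,0,-0.7,-0.049,0.024,0.001,0.4]])

```text
clock: 19.75
tcp_pos: [0.6543, 0.097, 0.189]
orientation: [-0.001, -0.048, 0.999, 0.0]
contact_force: [-1.3, 0.1, 0.7]
gripper_width: 0.0513
```

Run:
```python
from h import *
from station import ctrl
import pickle
o=ctrl.get_obs();print({k:np.round(v,4).tolist() for k,v in o.items() if k not in("joint_vel","effort")})
c=ctrl.camera("wrist");cv2.imwrite("pics/w13.png",c["frame"][:,:,::-1]); pickle.dump((o,c),open("w13.pkl","wb"))
```

```text
{'clock': 19.75, 'joints': [0.4619, 0.5618, -0.9736, 1.4496, 0.4644, 1.3751, 1.1378], 'tcp_pos': [0.6543, 0.097, 0.189], 'orientation': [-0.0006, -0.0482, 0.9988, 0.0005], 'contact_force': [-1.2554, 0.1134, 0.6711], 'ft_torque': [-0.0455, 0.0333, -0.0386], 'gripper_width': 0.0513}
```

View pics/w13.png

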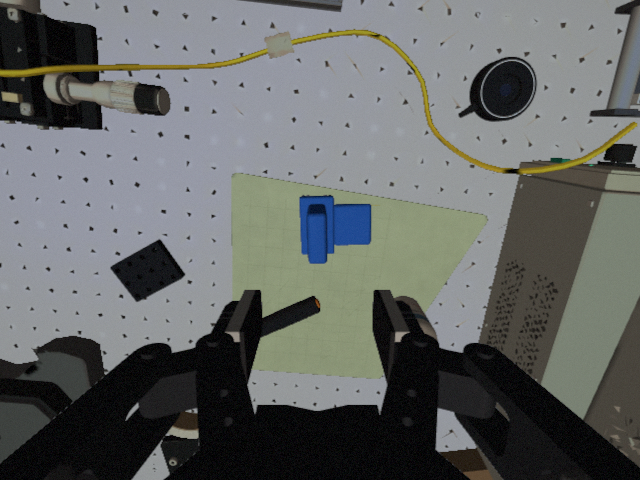

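The clip is at (317,230) with the fin upright and the tongue to the right. Cropping to fit it.

Run:
```python
from h import *
import pickle
o,c=pickle.load(open("w13.pkl","rb")); crop(c["frame"],290,185,95,85,8,"pics/w13c.png")
```

```text
(no output)
```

View pics/w13c.png

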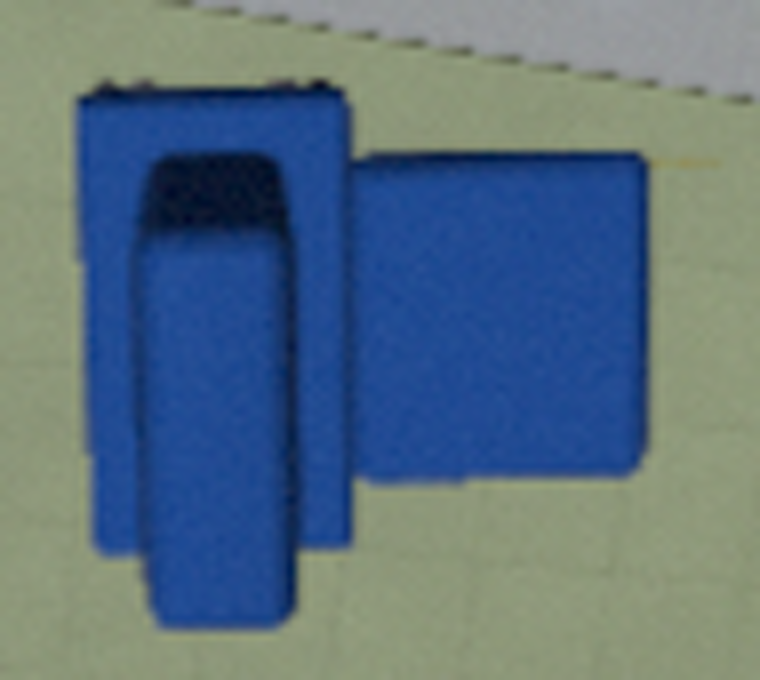

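Run:
```python
from h import *
from scipy.optimize import least_squares
import pickle
from station import ctrl
o,c=pickle.load(open("w13.pkl","rb"))
px=lambda pts:np.array([[290+(a+.5)/8-.5,185+(b+.5)/8-.5] for a,b in pts])
u=px([(138,235),(293,232),(297,630),(150,630),(79,95),(348,93),(352,548),(95,552)])
M=np.array([(-8,22,70),(8,22,70),(8,-22,70),(-8,-22,70),(-16,28,28),(16,28,28),(16,-28,28),(-16,-28,28)])*1e-3
def pose(p,M):
    cc,s=np.cos(p[2]),np.sin(p[2]); return np.c_[p[0]+cc*M[:,0]-s*M[:,1],p[1]+s*M[:,0]+cc*M[:,1],M[:,2]]
for m in (slice(0,8),slice(0,4),slice(4,8)):
    g=lambda p:(proj(c,pose(p,M[m]),o)-u[m]).ravel()
    r=least_squares(g,[.658,.097,1.65],x_scale=[.01,.01,.05]); print(np.round(r.x,4),np.degrees(r.x[2]),np.round(r.fun,1))
p=[np.round(ray(c,a,b,.028,o),4) for a,b in px([(646,155),(645,476)])];print(p)
q=o["orientation"];print("yaw",np.degrees(2*np.arctan2(q[2],q[1])))
```

```text
[0.6596 0.0964 1.6866] 96.63614747988672 [-0.4 -0.9  0.3 -0.9  0.4  0.8 -0.4  1.1 -0.7 -0.1  0.8 -0.5  0.5  0.5
 -0.6  0.6]
[0.6597 0.0965 1.6863] 96.61820732092019 [-0.3 -0.9  0.4 -0.9  0.4  0.8 -0.4  1.1]
[0.6596 0.0964 1.6868] 96.6480877006616 [-0.7 -0.2  0.8 -0.6  0.5  0.4 -0.7  0.5]
[array([0.6344, 0.1432, 0.028 ]), array([0.6728, 0.1487, 0.028 ])]
yaw 185.52708687205327
```

Run:
```python
from h import *
from station import ctrl
import pickle
o,c=pickle.load(open("w13.pkl","rb"))
print("torch end",ray(c,319,306,.02,o),ray(c,262,333,.02,o)); print("bottle side",ray(c,420,300,.06,o),ray(c,436,330,.06,o))
ct=ctrl.camera("top"); print("bottle cap",ray(ct,320+190/5,140+185/5,.093))
plan(ctrl.get_obs(),[(.6596,.0964,.17,186.6),(.6596,.0964,.12,186.6),(.6596,.0964,.08,186.6),(.6596,.0964,.05,186.6),(.6596,.0964,.036,186.6),(.6596,.0964,.036,186.6)],.45)
```

```text
torch end [0.74746848 0.10719151 0.02      ] [0.78535381 0.04989146 0.02      ]
bottle side [0.71093074 0.19455039 0.06      ] [0.74000673 0.21516339 0.06      ]
bottle cap [0.74799762 0.20166625 0.093     ]
[[0.0006, -0.0009, -0.0202, -0.0058, -0.0017, 0.0191, 0.45], [0.0006, -0.0009, -0.0202, -0.0058, -0.0017, 0.0691, 0.45], [0.0006, -0.0009, -0.0202, -0.0059, -0.0018, 0.1091, 0.45], [0.0006, -0.0009, -0.0202, -0.0059, -0.0018, 0.1391, 0.45], [0.0006, -0.0009, -0.0202, -0.0059, -0.0018, 0.1531, 0.45], [0.0006, -0.0009, -0.0202, -0.0059, -0.0018, 0.1531, 0.45]]
  step mm 20 deg 1.2;  step mm 50 deg 0.0;  step mm 40 deg 0.0;  step mm 30 deg 0.0;  step mm 14 deg 0.0;  step mm 0 deg 0.0;
```

send_rows(targets=[[0,0,-0.02,-0.006,-0.002,0.019,0.45],[0,0,-0.02,-0.006,-0.002,0.069,0.45],[0,0,-0.02,-0.006,-0.002,0.109,0.45],[0,0,-0.02,-0.006,-0.002,0.139,0.45],[0,0,-0.02,-0.006,-0.002,0.153,0.45],[0,0,-0.02,-0.006,-0.002,0.153,0.45]], newtons=50)

```text
clock: 20.6
tcp_pos: [0.6596, 0.0959, 0.035]
orientation: [-0.001, -0.059, 0.998, 0.0]
contact_force: [0.9, -0.6, 0.6]
gripper_width: 0.0467
```

```bash
python3 st.py
python3 - <<'E'
from h import *
from station import ctrl
c=ctrl.camera("wrist");cv2.imwrite("pics/w14.png",c["frame"][:,:,::-1])
E
```

```text
{'clock': 20.6, 'tcp_pos': [0.6596, 0.0959, 0.035], 'orientation': [-0.0011, -0.0591, 0.9983, 0.0001], 'contact_force': [0.8751, -0.6167, 0.5526], 'ft_torque': [0.0131, -0.0, -0.0325], 'gripper_width': 0.0467}
```

View pics/w14.png

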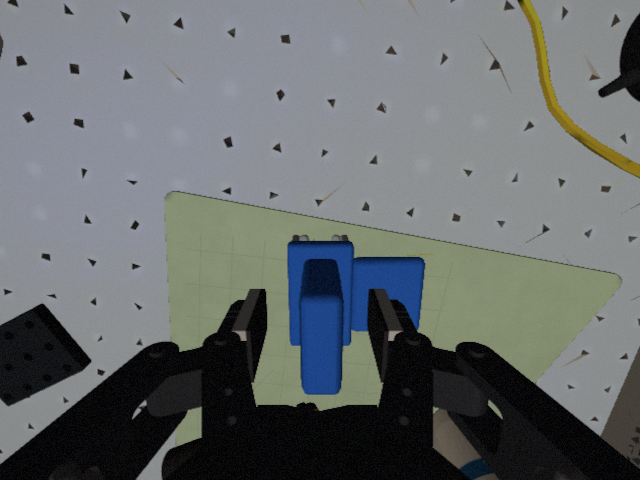

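The fin (302–343) sits between the jaws (266 and 368), so I can close.

send_rows(targets=[[0,0,0,0,0.001,0,0.7],[0,0,0,0,0.001,0,0.8],[0,0,0,0,0.001,0,1],[0,0,0,0,0.001,0,1],[0,0,0,0,0.001,0,1]], newtons=70)

```text
clock: 21.28
tcp_pos: [0.6607, 0.0972, 0.0372]
orientation: [0.0, -0.059, 0.998, 0.0]
contact_force: [-0.5, 0.0, 5.5]
gripper_width: 0.0154
```

```bash
python3 st.py
```

```text
{'clock': 21.275, 'tcp_pos': [0.6607, 0.0972, 0.0372], 'orientation': [0.0005, -0.059, 0.9983, 0.0001], 'contact_force': [-0.545, 0.027, 5.5192], 'ft_torque': [-0.0088, 0.2898, -0.0264], 'gripper_width': 0.0154}
```

Run:
```python
from h import *
from station import ctrl
o=ctrl.get_obs()
plan(o,[(.6605,.097,.045,186.6),(.66,.1,.09,186.6),(.635,.13,.12,186),(.6,.165,.125,185.5),(.56,.19,.125,185),(.52,.22,.125,184.5),(.492,.25,.12,184.5),(.492,.25,.12,184.5),(.492,.25,.12,184.5)],1)
```

```text
[[0.0002, 0.001, 0.003, 0.0002, -0.0002, -0.0078, 1.0], [0.0002, 0.001, 0.003, 0.0003, 0.0028, -0.0528, 1.0], [0.0002, 0.001, 0.0134, 0.0216, 0.0356, -0.0828, 1.0], [0.0002, 0.001, 0.0222, 0.0522, 0.0745, -0.0879, 1.0], [0.0002, 0.001, 0.0309, 0.089, 0.104, -0.0879, 1.0], [0.0002, 0.001, 0.0396, 0.1252, 0.1385, -0.0879, 1.0], [0.0002, 0.001, 0.0396, 0.1494, 0.1716, -0.083, 1.0], [0.0002, 0.001, 0.0396, 0.1494, 0.1716, -0.083, 1.0], [0.0002, 0.001, 0.0396, 0.1494, 0.1716, -0.083, 1.0]]
  step mm 8 deg 0.2;  step mm 45 deg 0.0;  step mm 49 deg 0.6;  step mm 50 deg 0.5;  step mm 47 deg 0.5;  step mm 50 deg 0.5;  step mm 41 deg 0.0;  step mm 0 deg 0.0;  step mm 0 deg 0.0;
```

send_rows(targets=[[0,0,0,0,0,-0.008,1],[0,0,0.003,0,0.003,-0.053,1],[0,0,0.013,0.022,0.036,-0.083,1],[0,0,0.022,0.052,0.074,-0.088,1],[0,0,0.031,0.089,0.104,-0.088,1],[0,0,0.04,0.125,0.138,-0.088,1],[0,0,0.04,0.149,0.172,-0.083,1],[0,0,0.04,0.149,0.172,-0.083,1]])

```text
clock: 22.28
tcp_pos: [0.4891, 0.253, 0.1195]
orientation: [-0.0, -0.042, 0.999, 0.0]
contact_force: [1.0, -0.7, -0.3]
gripper_width: 0.0151
```

Run:
```python
from h import *
from station import ctrl
import pickle
o=ctrl.get_obs();print({k:np.round(v,4).tolist() for k,v in o.items() if k not in("joint_vel","effort")})
c=ctrl.camera("wrist");cv2.imwrite("pics/w15.png",c["frame"][:,:,::-1]); pickle.dump((o,c),open("w15.pkl","wb"))
```

```text
{'clock': 22.275, 'joints': [0.3266, 0.4196, -1.0697, 1.8035, 0.4, 1.1585, 0.783], 'tcp_pos': [0.4891, 0.253, 0.1195], 'orientation': [-0.0003, -0.042, 0.9991, 0.0001], 'contact_force': [0.9634, -0.7229, -0.2531], 'ft_torque': [-0.0499, -0.0425, 0.0007], 'gripper_width': 0.0151}
```

View pics/w15.png

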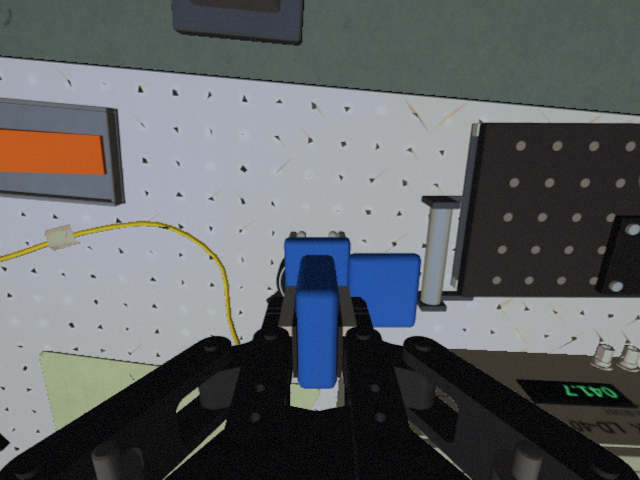

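The board is down, with its edge running from about (477,123) to (462,296). The bar is at (437,255) and the clip is held straight. Cropping to measure both.

Run:
```python
from h import *
import pickle
o,c=pickle.load(open("w15.pkl","rb")); crop(c["frame"],400,110,110,210,2.8,"pics/a.png");crop(c["frame"],410,185,80,130,4.6,"pics/w15b.png");crop(c["frame"],275,225,150,170,3.5,"pics/w15c.png")
```

```text
(no output)
```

View pics/w15b.png

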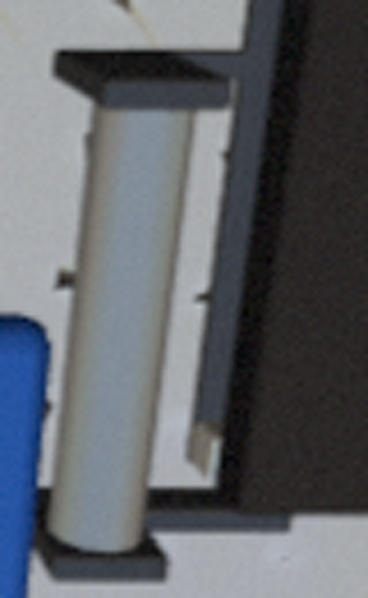

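View pics/w15c.png

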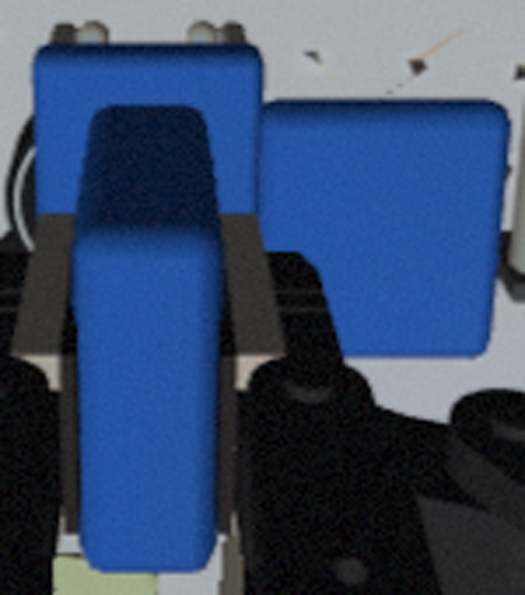

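View pics/a.png

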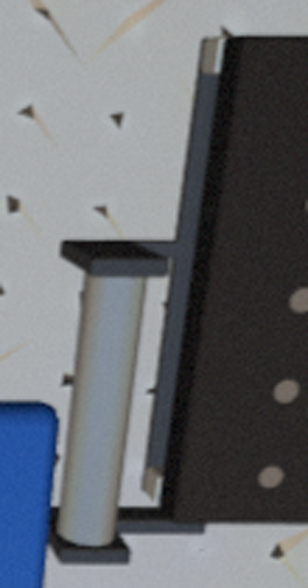

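Run:
```python
from h import *
from scipy.optimize import least_squares
import pickle
o,c=pickle.load(open("w15.pkl","rb"))
P=lambda x0,y0,s,pts:np.array([[x0+(a+.5)/s-.5,y0+(b+.5)/s-.5] for a,b in pts])
u=P(275,225,3.5,[(75,226),(220,226),(216,571),(84,571),(35,46),(262,44),(508,103),(490,356)])
TC=np.array(c["tool_from_camera"])
fo=K(c)
def projt(Q):
    q=(Q-TC[:3,3])@TC[:3,:3]; return np.c_[c["cx"]+fo*q[:,0]/-q[:,2],c["cy"]-fo*q[:,1]/-q[:,2]]
def clip2tool(p,M):
    # clip x=tool y, clip y=tool x, z=-tool z ; M in m rel. lowest point ; p=(tx,ty,tz of lowest point; rot vec)
    Q=np.c_[M[:,1],M[:,0],-M[:,2]]; return R.from_rotvec(p[3:6]).apply(Q)+p[:3]
def g(p,full):
    w=p[6]; M=np.array([(-8,22,68),(8,22,68),(8,-22,68),(-8,-22,68),(-16,28,26),(16,28,26),(51,w*1e3,26),(51,-w*1e3,26)])*1e-3
    pp=p.copy(); 
    if not full: pp[3]=pp[4]=0
    return np.r_[(projt(clip2tool(pp,M))-u).ravel(), (p[6]-.0195)*1e3, p[3:5]*20]
for full in(0,1):
    r=least_squares(g,[0,0,.035,0,0,0,.0195],args=(full,),x_scale=[.01,.01,.01,.05,.05,.05,.01]); print(np.round(r.x,4),np.round(r.fun,1))
pc=r.x
# bar axis points
e=P(410,185,4.6,[(144,109),(120,326),(96,543)])
b=[ray(c,a,d,.018,o) for a,d in e]; print("bar",np.round(b,4))
d=b[2]-b[0]; print("len",np.linalg.norm(d),"fixture yaw",np.degrees(np.arctan2(d[1],d[0]))+90)
q=o["orientation"]; R0=R.from_quat([q[1],q[2],q[3],q[0]]).as_matrix()
print("bar in tool",np.round([(x-o["tcp_pos"])@R0 for x in b],4), "tool yaw",np.degrees(2*np.arctan2(q[2],q[1]))%360)
# board top edge
ed=P(400,110,2.8,[(232,38),(178,518)]);be=[ray(c,a,d_,.024,o) for a,d_ in ed];print("edge",np.round(be,4))
```

```text
[ 0.0007 -0.0013  0.0375  0.      0.     -0.0051  0.02  ] [-1.1 -0.3  1.1 -0.4  0.6 -0.7 -1.1 -0.5 -1.2  1.3  0.5  1.5  1.5 -0.
 -0.2 -0.5  0.5  0.   0. ]
[ 0.001  -0.0014  0.0374  0.0027  0.0038 -0.0032  0.02  ] [-0.9 -0.   1.3 -0.2  0.6 -0.6 -1.1 -0.5 -1.3  1.   0.5  1.4  1.5 -0.1
 -0.5 -0.7  0.5  0.1  0.1]
bar [[0.4573 0.3412 0.018 ]
 [0.4944 0.3445 0.018 ]
 [0.5349 0.348  0.018 ]]
len 0.07791673779653227 fixture yaw 95.0027987157669
bar in tool [[ 0.0242  0.0906  0.1016]
 [-0.013   0.0907  0.1015]
 [-0.0538  0.0908  0.1015]] tool yaw 184.81649082356017
edge [[0.3965 0.3553 0.024 ]
 [0.5229 0.3698 0.024 ]]
```

Bar length measures 77.9 mm against 77, so the fit is consistent. Moving above the bar and stopping short to check.

send_rows(targets=[[0,0,0,-0.005,0.025,0,1],[0,0,0,-0.012,0.06,0,1],[0,0,0,-0.0155,0.085,0,1],[0,0,0,-0.0155,0.092,0.01,1],[0,0,0,-0.0155,0.092,0.03,1],[0,0,0,-0.0155,0.092,0.045,1],[0,0,0,-0.0155,0.092,0.048,1],[0,0,0,-0.0155,0.092,0.048,1]])

```text
clock: 23.32
tcp_pos: [0.5002, 0.3426, 0.0709]
orientation: [-0.0, -0.039, 0.999, -0.0]
contact_force: [-0.2, 0.6, -1.1]
gripper_width: 0.0149
```

Run:
```python
from h import *
from station import ctrl
import pickle
o=ctrl.get_obs();print({k:np.round(v,4).tolist() for k,v in o.items() if k not in("joint_vel","effort")})
c=ctrl.camera("wrist");cv2.imwrite("pics/w16.png",c["frame"][:,:,::-1]); pickle.dump((o,c),open("w16.pkl","wb"))
c=ctrl.camera("scene");crop(c["frame"],130,180,220,150,3.6,"pics/s16.png")
c=ctrl.camera("top");crop(c["frame"],190,240,180,110,4.4,"pics/t16.png")
```

```text
{'clock': 23.325, 'joints': [0.0762, 0.5805, -0.982, 1.712, 0.5255, 1.1387, 0.5892], 'tcp_pos': [0.5002, 0.3426, 0.0709], 'orientation': [-0.0005, -0.0388, 0.9992, -0.0], 'contact_force': [-0.2231, 0.5834, -1.111], 'ft_torque': [-0.0159, 0.019, -0.028], 'gripper_width': 0.0149}
```

View pics/w16.png

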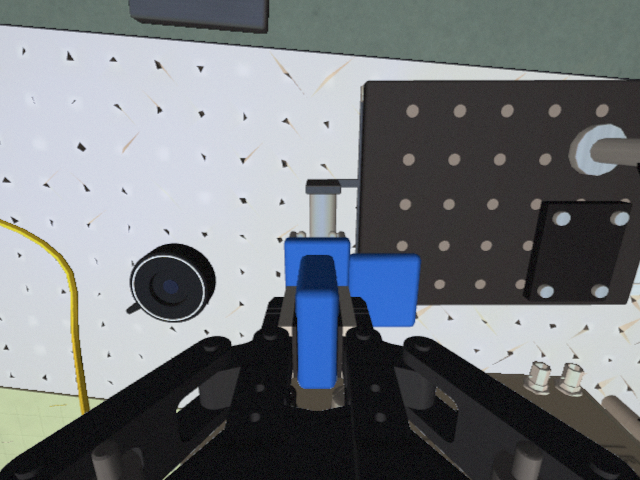

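View pics/s16.png

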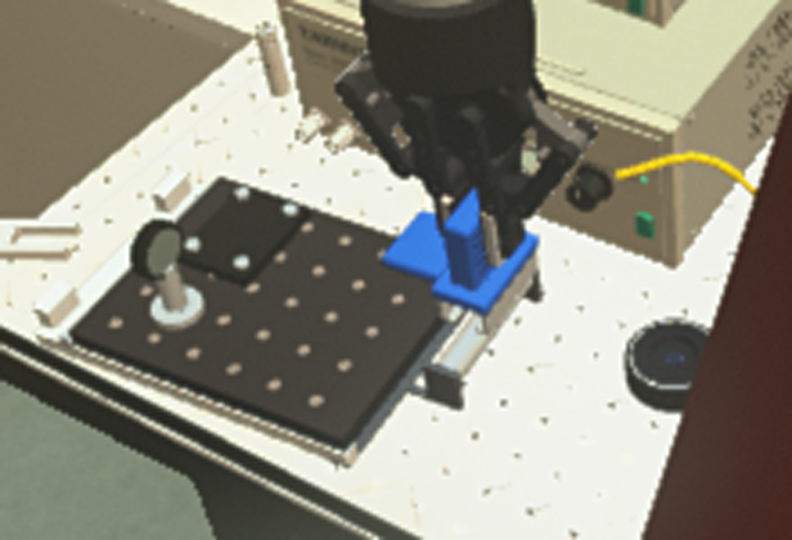

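View pics/t16.png

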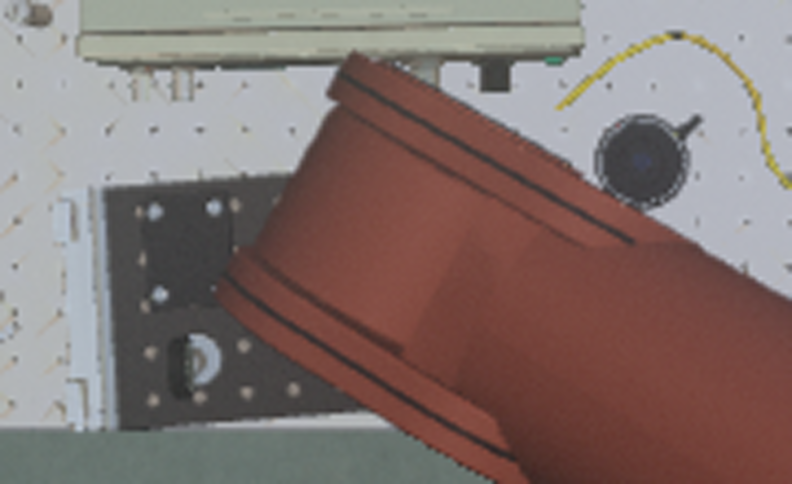

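The clip is over the bar, centred between the cheeks, with its tongue over the board. Checking lateral alignment numerically.

Run:
```python
from h import *
import pickle
o,c=pickle.load(open("w16.pkl","rb")); crop(c["frame"],280,170,90,90,8,"pics/w16c.png")
```

```text
(no output)
```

View pics/w16c.png

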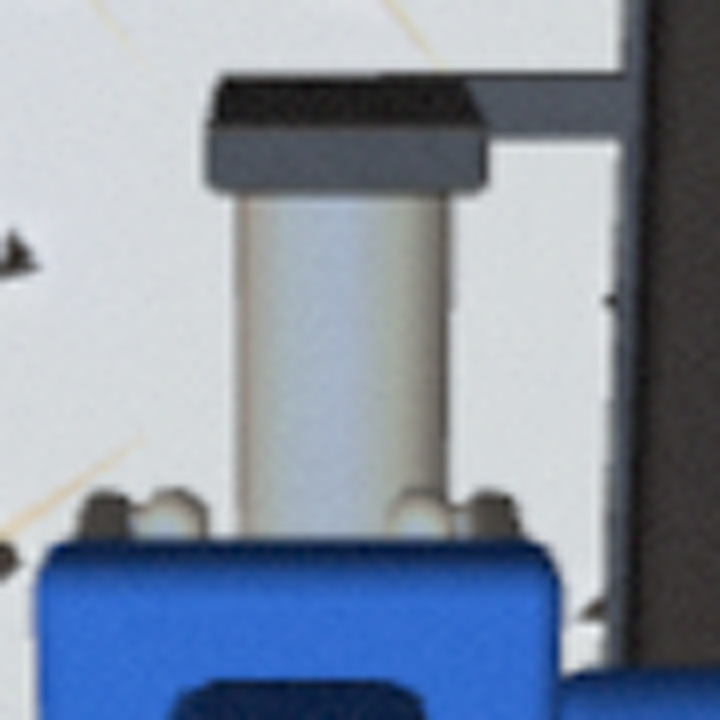

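Run:
```python
from h import *
import pickle
for f in("w15","w16"):
    o,c=pickle.load(open(f+".pkl","rb")); print(c["cx"],c["cy"],c["vfov"]); print(np.round(c["tool_from_camera"],4))
o,c=pickle.load(open("w16.pkl","rb"))
TC=np.array(c["tool_from_camera"]);fo=K(c)
def tz(u,v,z): # point in tool frame at tool z
    d=TC[:3,:3]@np.array([(u-c["cx"])/fo,-(v-c["cy"])/fo,-1]); return TC[:3,3]+d*(z-TC[2,3])/d[2]
P=lambda a,b:(280+(a+.5)/8-.5,170+(b+.5)/8-.5)
zb=o["tcp_pos"][2]-.018
for a,b in((343,197),(343,530)): print("bar",np.round(tz(*P(a,b),zb),4))
zs=.0365-.026
for a in(38,558): print("saddle",np.round(tz(*P(a,560),zs),4))
zl=.0365-.003
for a in(135,208,388,450,80,520): print("arm",np.round(tz(*P(a,520),zl),4))
```

```text
316.8765236445816 239.2718577233983 71.0681825398321
[[ 7.000e-04  9.534e-01  3.017e-01  7.730e-02]
 [ 1.000e+00 -5.000e-04 -6.000e-04 -1.400e-03]
 [-4.000e-04  3.017e-01 -9.534e-01 -1.426e-01]
 [ 0.000e+00  0.000e+00  0.000e+00  1.000e+00]]
316.8765236445816 239.2718577233983 71.0681825398321
[[ 7.000e-04  9.534e-01  3.017e-01  7.730e-02]
 [ 1.000e+00 -5.000e-04 -6.000e-04 -1.400e-03]
 [-4.000e-04  3.017e-01 -9.534e-01 -1.426e-01]
 [ 0.000e+00  0.000e+00  0.000e+00  1.000e+00]]
bar [0.0431 0.0019 0.0529]
bar [0.0176 0.0021 0.0529]
saddle [ 0.0287 -0.0169  0.0105]
saddle [0.0287 0.0142 0.0105]
arm [ 0.0243 -0.0125  0.0335]
arm [ 0.0243 -0.0075  0.0335]
arm [0.0243 0.0048 0.0335]
arm [0.0243 0.0091 0.0335]
arm [ 0.0243 -0.0163  0.0335]
arm [0.0243 0.0138 0.0335]
```

The camera calibration jitters by about 2 mm between readings, but both parts are in the same frame, so the relative offset holds: lips' centre at −1.4 mm and bar at +2.0 mm. I'll shift +3.4 mm and descend to just above contact.

send_rows(targets=[[0,0,0,0,0.0034,0,1],[0,0,0,0,0.0034,0.004,1],[0,0,0,0,0.0034,0.009,1],[0,0,0,0,0.0034,0.011,1],[0,0,0,0,0.0034,0.011,1]], newtons=80)

```text
clock: 24.1
tcp_pos: [0.4997, 0.3464, 0.0598]
orientation: [-0.001, -0.039, 0.999, -0.0]
contact_force: [-0.4, -0.3, -0.5]
gripper_width: 0.015
```

Run:
```python
from h import *
from station import ctrl
import pickle
o=ctrl.get_obs();print({k:np.round(v,4).tolist() for k,v in o.items() if k not in("joint_vel","effort")})
c=ctrl.camera("wrist"); pickle.dump((o,c),open("w17.pkl","wb"));crop(c["frame"],280,170,90,90,8,"pics/w17c.png")
```

```text
{'clock': 24.1, 'joints': [0.0614, 0.5959, -0.9717, 1.7161, 0.539, 1.1236, 0.5759], 'tcp_pos': [0.4997, 0.3464, 0.0598], 'orientation': [-0.0006, -0.0391, 0.9992, -0.0], 'contact_force': [-0.3855, -0.3437, -0.5472], 'ft_torque': [0.0058, 0.0555, 0.005], 'gripper_width': 0.015}
```

View pics/w17c.png

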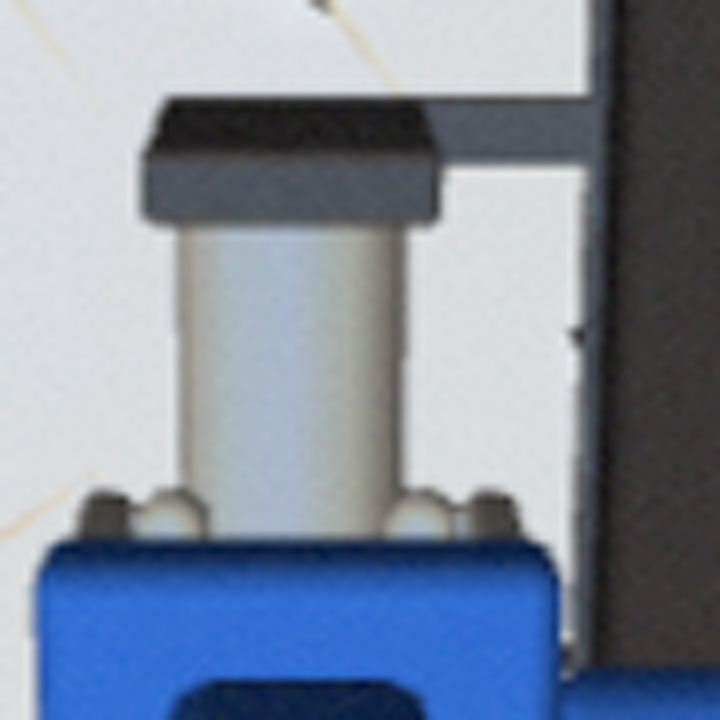

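Aligned: bar centre at 293 and lips' centre at 292–298 in crop pixels. Pushing straight down.

send_rows(targets=[[0,0,0,0,0,0.002,1],[0,0,0,0,0,0.004,1],[0,0,0,0,0,0.006,1],[0,0,0,0,0,0.008,1],[0,0,0,0,0,0.01,1],[0,0,0,0,0,0.01,1]])

```text
clock: 24.9
tcp_pos: [0.5005, 0.3464, 0.0505]
orientation: [0.0, -0.039, 0.999, 0.0]
contact_force: [1.2, -1.7, 3.5]
gripper_width: 0.0151
```

```bash
python3 st.py
```

```text
{'clock': 24.9, 'tcp_pos': [0.5005, 0.3464, 0.0505], 'orientation': [0.0003, -0.0389, 0.9992, 0.0001], 'contact_force': [1.185, -1.7167, 3.5446], 'ft_torque': [-0.3965, -0.344, -0.0162], 'gripper_width': 0.0151}
```

send_rows(targets=[[0,0,0,0,0,0.0015,1],[0,0,0,0,0,0.003,1],[0,0,0,0,0,0.0045,1],[0,0,0,0,0,0.0045,1]])

```text
clock: 25.4
tcp_pos: [0.4993, 0.3462, 0.0448]
orientation: [-0.001, -0.039, 0.999, -0.0]
contact_force: [0.7, -0.9, -6.0]
gripper_width: 0.0148
```

```bash
python3 st.py
```

```text
{'clock': 25.4, 'tcp_pos': [0.4993, 0.3462, 0.0448], 'orientation': [-0.0009, -0.0392, 0.9992, -0.0002], 'contact_force': [0.6986, -0.9256, -6.0079], 'ft_torque': [-0.1441, -0.2357, 0.0245], 'gripper_width': 0.0148}
```

The force flipped to −6 N, which means the arms have snapped past and are pulling the clip down. Continuing until the saddle seats.

send_rows(targets=[[0,0,0,0,0,0.001,1],[0,0,0,0,0,0.002,1],[0,0,0,0,0,0.0025,1],[0,0,0,0,0,0.0025,1]])

```text
clock: 25.9
tcp_pos: [0.4998, 0.3469, 0.0432]
orientation: [-0.0, -0.039, 0.999, 0.0]
contact_force: [0.3, -0.7, -1.1]
gripper_width: 0.0152
```

```bash
python3 st.py
```

```text
{'clock': 25.9, 'tcp_pos': [0.4998, 0.3469, 0.0432], 'orientation': [-0.0003, -0.0392, 0.9992, 0.0003], 'contact_force': [0.3474, -0.7064, -1.1436], 'ft_torque': [-0.0476, -0.0071, -0.0416], 'gripper_width': 0.0152}
```

send_rows(targets=[[0,0,0,0,0,0.001,1],[0,0,0,0,0,0.002,1],[0,0,0,0,0,0.003,1],[0,0,0,0,0,0.003,1]])

```text
clock: 26.4
tcp_pos: [0.4999, 0.347, 0.0426]
orientation: [0.0, -0.039, 0.999, -0.0]
contact_force: [-8.3, -6.1, 24.1]
gripper_width: 0.0151
```

Run:
```python
from h import *
from station import ctrl
o=ctrl.get_obs();print({k:np.round(v,4).tolist() for k,v in o.items() if k not in("joint_vel","effort")})
c=ctrl.camera("wrist"); cv2.imwrite("pics/w18.png",c["frame"][:,:,::-1])
c=ctrl.camera("scene");crop(c["frame"],200,200,120,90,6,"pics/s18.png")
```

```text
{'clock': 26.4, 'joints': [0.0492, 0.6152, -0.9571, 1.7281, 0.5599, 1.0972, 0.561], 'tcp_pos': [0.4999, 0.347, 0.0426], 'orientation': [0.0004, -0.0392, 0.9992, -0.0002], 'contact_force': [-8.2952, -6.1338, 24.0747], 'ft_torque': [-1.7966, 1.6126, 0.0137], 'gripper_width': 0.0151}
```

View pics/s18.png

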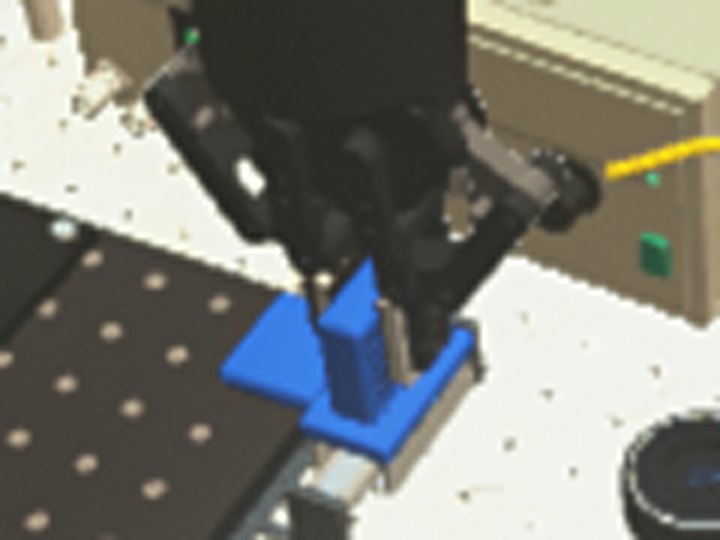

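View pics/w18.png

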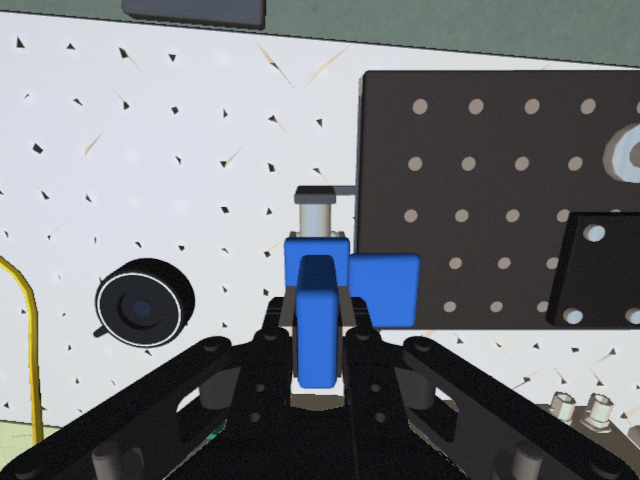

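Seated: a hard stop at 24 N, with the saddle on the bar and the tongue over the board. I'll relax the push and release.

send_rows(targets=[[0,0,0,0,0,-0.0015,1],[0,0,0,0,0,-0.0025,1],[0,0,0,0,0,-0.0025,0.75],[0,0,0,0,0,-0.0025,0.6],[0,0,0,0,0,-0.0025,0.5],[0,0,0,0,0,-0.0025,0.5],[0,0,0,0,0,-0.01,0.5],[0,0,0,0,0,-0.03,0.5]])

```text
clock: 27.5
tcp_pos: [0.4994, 0.3462, 0.0705]
orientation: [-0.001, -0.039, 0.999, -0.0]
contact_force: [0.8, -0.2, 0.2]
gripper_width: 0.0429
```

Run:
```python
from h import *
from station import ctrl
o=ctrl.get_obs();print({k:np.round(v,4).tolist() for k,v in o.items() if k not in("joint_vel","effort")})
c=ctrl.camera("wrist"); cv2.imwrite("pics/w19.png",c["frame"][:,:,::-1])
```

```text
{'clock': 27.5, 'joints': [0.0679, 0.5843, -0.9805, 1.708, 0.5271, 1.1407, 0.5841], 'tcp_pos': [0.4994, 0.3462, 0.0705], 'orientation': [-0.001, -0.0392, 0.9992, -0.0002], 'contact_force': [0.823, -0.2397, 0.1517], 'ft_torque': [-0.0369, -0.0007, 0.051], 'gripper_width': 0.0429}
```

View pics/w19.png

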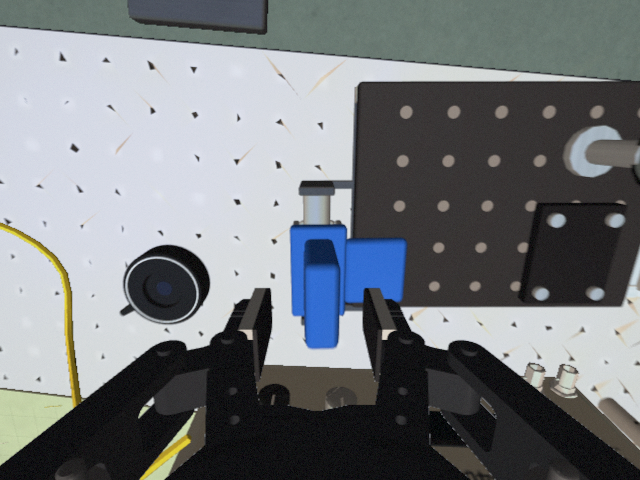

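The clip stays upright on the bar. Backing off to see it from the fixed cameras.

send_rows(targets=[[0,0,0,0,0,-0.04,0.5],[0,0,0,0,-0.03,-0.08,0.5],[0,0,0,0,-0.08,-0.11,0.5],[0,0,0,0,-0.13,-0.13,0.5],[0,0,0,0,-0.18,-0.14,0.5],[0,0,0,0,-0.23,-0.14,0.5],[0,0,0,0,-0.28,-0.14,0.5],[0,0,0,0,-0.28,-0.14,0.5]])

```text
clock: 28.55
tcp_pos: [0.5226, 0.0627, 0.2108]
orientation: [0.0, -0.036, 0.999, -0.001]
contact_force: [-0.6, 1.0, -0.2]
gripper_width: 0.0427
```

Run:
```python
from h import *
from station import ctrl
o=ctrl.get_obs();print({k:np.round(v,4).tolist() for k,v in o.items() if k not in("joint_vel","effort")})
c=ctrl.camera("top"); cv2.imwrite("pics/t20.png",c["frame"][:,:,::-1]);crop(c["frame"],190,250,160,100,5,"pics/t20c.png")
c=ctrl.camera("scene"); cv2.imwrite("pics/s20.png",c["frame"][:,:,::-1]);crop(c["frame"],130,200,200,130,4,"pics/s20c.png")
```

```text
{'clock': 28.55, 'joints': [0.7744, 0.2444, -1.1074, 1.7512, 0.2294, 1.287, 1.2558], 'tcp_pos': [0.5226, 0.0627, 0.2108], 'orientation': [0.0001, -0.0356, 0.9994, -0.001], 'contact_force': [-0.6296, 0.9993, -0.2409], 'ft_torque': [0.0448, 0.007, -0.0491], 'gripper_width': 0.0427}
```

View pics/t20.png

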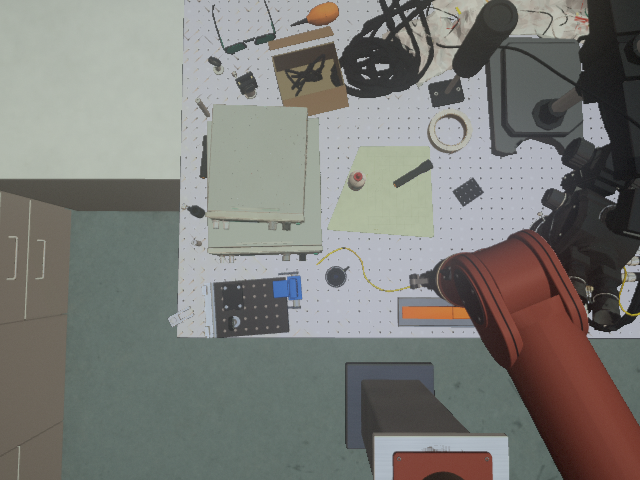

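View pics/s20c.png

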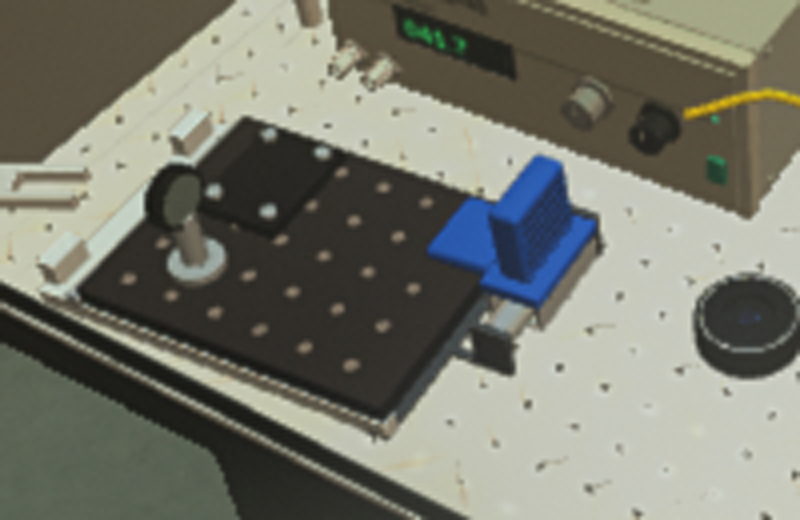

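View pics/t20c.png

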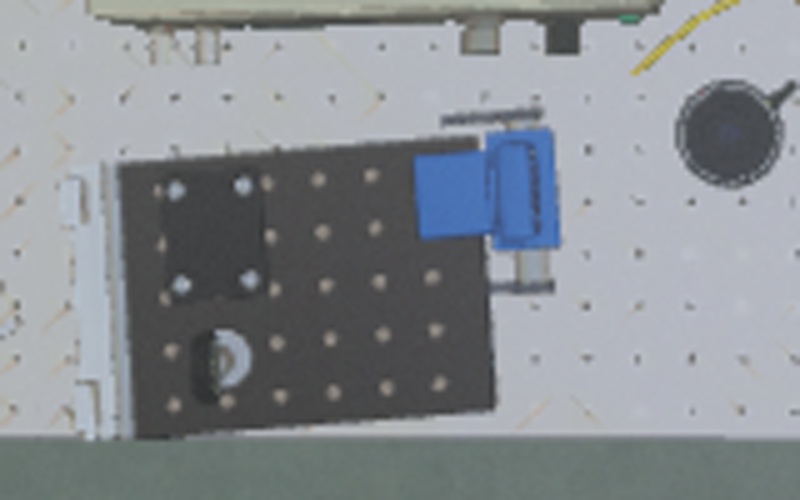

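Top and scene views: the board is flat, the clip is on the bar with its tongue over the board edge, and the puck, bottle and torch are at the same pixels as before. I'll move the arm a little away from the microscope and take a last look at the tray.

send_rows(targets=[[0,0,0,0,0.03,0,0.5],[0,0,0,0,0.06,-0.01,0.5],[0,0,0,0,0.09,-0.02,0.5],[0,0,0,0,0.1,-0.02,0.5],[0,0,0,0,0.1,-0.02,0.5],[0,0,0,0,0.1,-0.02,0.5]])

```text
clock: 29.4
tcp_pos: [0.5141, 0.166, 0.2296]
orientation: [-0.001, -0.039, 0.999, -0.0]
contact_force: [0.1, 0.5, -0.0]
gripper_width: 0.0428
```

Run:
```python
from h import *
from station import ctrl
o=ctrl.get_obs();print({k:np.round(v,4).tolist() for k,v in o.items() if k not in("effort",)})
c=ctrl.camera("wrist"); cv2.imwrite("pics/w21.png",c["frame"][:,:,::-1])
c=ctrl.camera("top"); crop(c["frame"],190,150,320,190,2.5,"pics/t21.png")
```

```text
{'clock': 29.4, 'joints': [0.5807, 0.2807, -1.1348, 1.6923, 0.2608, 1.3373, 1.0474], 'joint_vel': [0.0104, -0.0017, 0.0009, 0.001, -0.001, 0.0002, -0.0028], 'tcp_pos': [0.5141, 0.166, 0.2296], 'orientation': [-0.0007, -0.0386, 0.9993, -0.0002], 'contact_force': [0.0724, 0.4823, -0.0227], 'ft_torque': [-0.0052, -0.0238, 0.0612], 'gripper_width': 0.0428}
```

View pics/w21.png

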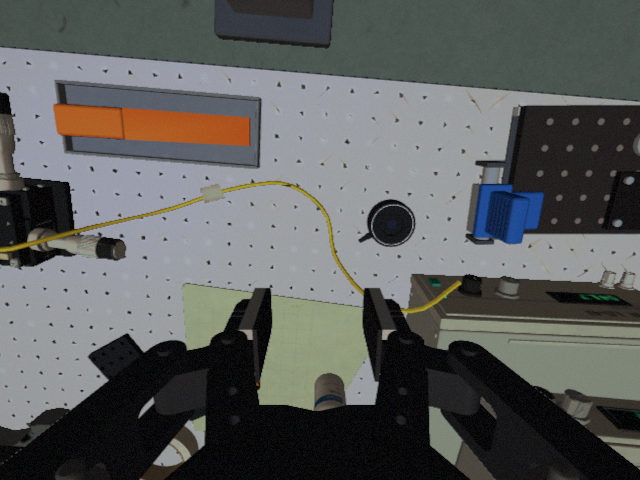

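View pics/t21.png

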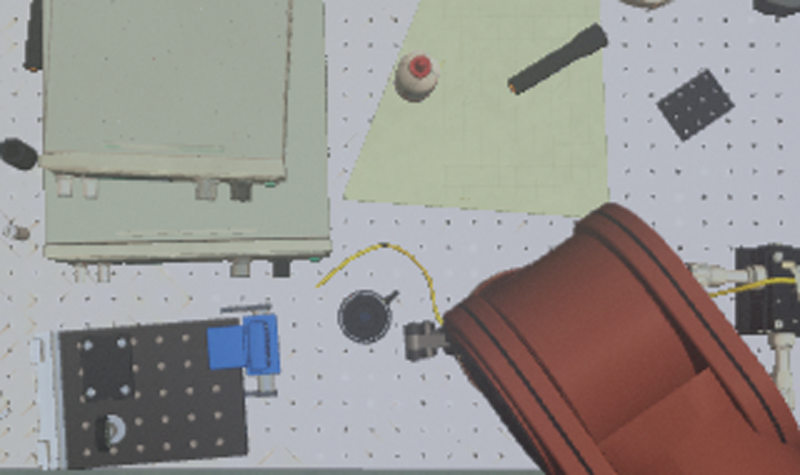

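Run:
```python
from h import *
from station import ctrl
o=ctrl.get_obs();c=ctrl.camera("wrist")
for n,u,v,z in(("block rear L",55,104,.043),("block rear R",57,135,.043),("tip",250,117,.0075),("tip",249,147,.0075),("tray far",58,82,.014),("tray",66,152,.014),("tray",260,98,.014),("tray",257,166,.014)): print(n,np.round(ray(c,u,v,z,o),4))
```

```text
block rear L [ 0.4303 -0.0815  0.043 ]
block rear R [ 0.4576 -0.0839  0.043 ]
tip [0.4267 0.0892 0.0075]
tip [0.4564 0.0887 0.0075]
tray far [ 0.4092 -0.0966  0.014 ]
tray [ 0.4757 -0.0985  0.014 ]
tray [0.4085 0.1    0.014 ]
tray [0.4747 0.0986 0.014 ]
```

The wedge spans y −0.083 to +0.089 m, inside the tray's ±0.097 m walls, and lies flat. Handing in.

```bash
python3 -c "
from station import ctrl
print(ctrl.sign_off())"
```

```text
the job is handed in; nothing more can be done
None
```

The job is finished and handed in at about 29.5 s of the 64 s allowed; the hand-in gives no verdict.

- **Wedge:** I gripped it by its block and drew it straight back in slow tugs, with pulls of 5–7 N at the pauses. The board sank onto its rails. The wedge now lies flat in the tray; my last measurement puts it about 10 mm clear of the end walls.
- **Clip:** It went round the instruments' corner and was pushed down over the bar. The force flipped to −6 N as the arms snapped past. I pushed on to a hard stop at 24 N, which I take as the saddle sitting on the bar.
- **Last pictures:** The board is down, and the clip is upright on the bar with its tongue over the board's edge. The puck, bottle and torch are where they were. The robot is well clear, with no force at the wrist.
- **What disagreed:** The camera calibration varied by 2–3 mm between readings, and my first move over the bar ended about 3.4 mm off to the side. I corrected this from the clip and bar seen in the same wrist picture before pushing. I did not measure the tongue's 2 mm gap to the board.

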